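# Serve one raclette pan and put the next one under the grill

### The job

The potatoes in the red-handled raclette pan under the grill are done: draw it out, tip all three into the white bowl, and park the empty pan flat on the grill's lower deck, pushed in behind its front lip. Then slide the green-handled pan, with its three mushroom caps still in it, into the place that has come free on the upper shelf, flat and fully in behind the lip. Leave the blue and yellow pans where they are, don't push or tip the bowl, and don't knock the bottle, the pepper mill or the timer.

Things in the scene. Friction and masses are not known exactly. Their poses are not given: they have to be found in the camera images.
- grill: Raclette grill, fixed: dark grey, steel decks, black ribbed top plate; 192 deep x 350 wide x 134 high. Origin: middle of its footprint on the worktop; x from its open front to its back, y to its left, z up (grill mm below are in this frame). Two decks, 302 wide between the end cheeks, x = -84 to a back stop at +25: parking deck (surface z = 14, headroom 43) and grilling shelf (surface z = 62).
- lip (a point): Middle of the top of the grilling shelf's front lip (grill x = -81, z = 66). Both decks have such a lip across their whole front: 6 thick, x = -84 to -78, standing 4 above the deck.
- plate_edge (a point): Middle of the lower front edge of the overhanging top plate (grill x = -100, z = 120; the plate is z = 120 to 134). Behind it heating rods across the grill at x = -62, -26 and +8 hang down to z = 110.
- bay1 (a point): The left bay of the grilling shelf: where a pan's origin lies when the pan is home there (grill x = -27, y = +100, z = 62). Axes as the grill's. Ribs 4 thick and 10 high at y = +50 and -50 part the three bays, 96 wide between ribs.
- bay2 (a point): The middle bay likewise (y = 0).
- bay3 (a point): The right bay likewise (y = -100).
- park (a point): Middle of the parking deck: a parked pan's origin has this x and z (-27, 14 in the grill's frame), y anywhere from -105 to +105. No ribs here.
- pan_red: Raclette pan, red grip, 182 long, 0.16 kg; starts in a bay, the potatoes in it. Origin: middle of the tray's underside; handle towards -x, z up. Tray rim x = -46 to 48, y = -46 to 46, z = 16; flat floor x = -39 to 33, y = -38 to 38, 3 thick; far wall (+x) flares 45 degrees. Grip x = -134 to -64, 18 wide (y), z = 19 to 33, joined by a thin tang.
- pan_green: The same pan with a green grip, standing on the worktop to the left or right in front of the grill, with the three mushroom caps in it. Frame and sizes as pan_red.
- pan_blue: The same pan with a blue grip, a slice of cheese in it, in one of the bays. Frame as pan_red.
- pan_yellow: The same pan with a yellow grip, a slice of cheese in it, in one of the bays. Frame as pan_red.
- bowl: White bowl standing on the worktop on the other side from pan_green, rim diameter 156, 50 high, inner floor 5 up, wall 4. Origin: middle of its underside.
- potato1: Small roast potato, about 37 x 30 x 28. Origin: its centre.
- potato2: Small roast potato, about 37 x 30 x 28. Origin: its centre.
- potato3: Small roast potato, about 37 x 30 x 28. Origin: its centre.
- mushroom1: Brown mushroom cap, 35 across, 18 high, dome up. Origin: middle of its underside.
- mushroom2: Brown mushroom cap, 35 across, 18 high, dome up. Origin: middle of its underside.
- mushroom3: Brown mushroom cap, 35 across, 18 high, dome up. Origin: middle of its underside.
- oil_bottle: Green oil bottle, 62 across, 268 tall, stands behind the right-hand place. Origin: middle of its underside.
- pepper_mill: Dark wooden pepper mill, 58 across, 170 tall, stands behind the left-hand place. Origin: middle of its underside.
- timer: Red and white kitchen timer, 71 across, 61 high, stands near the front edge of the worktop. Origin: middle of its underside.

How it is judged:
On the way, in this order (a step that is already met when the one before it is completed fails the run):
1. all three potatoes are in the bowl (horizontal distance between each of potato1, potato2, potato3 and bowl below 0.065 m and height (world z) of each of potato1, potato2, potato3 below 0.065 m), for 0.2 s.
2. the red pan is parked on the lower deck, flat behind the lip (x of pan_red in the frame of park between -0.013 and 0.01 m and y of pan_red in the frame of park between -0.115 and 0.115 m and z of pan_red in the frame of park between -0.005 and 0.0035 m and angle between pan_red's own z axis and vertical below 0.08 rad), for 0.2 s.
3. the green pan lies flat on the upper shelf behind the lip (x of pan_green in the frame of bay2 between -0.013 and 0.01 m and y of pan_green in the frame of bay2 between -0.11 and 0.11 m and z of pan_green in the frame of bay2 between -0.005 and 0.0035 m and angle between pan_green's own z axis and vertical below 0.08 rad), for 0.2 s.
At the end, for the whole second after the job is handed in: The potatoes lie in the upright bowl (within 65 mm of its middle); the red pan lies on the parking deck and the green pan, with its three caps, in the free bay, each between lip and back stop (13 mm before to 10 mm behind home), level within 4.5 degrees and 5 mm; all at rest (all of step 1 and all of step 2 and all of step 3 and height (world z) of each of potato1, potato2, potato3 above 0.008 m and angle between bowl's own z axis and vertical below 0.1 rad and horizontal distance between each of mushroom1, mushroom2, mushroom3 and pan_green below 0.055 m and z of mushroom1 in the frame of pan_green between 0 and 0.035 m and z of mushroom2 in the frame of pan_green between 0 and 0.035 m and z of mushroom3 in the frame of pan_green between 0 and 0.035 m and linear speed of each of pan_red, pan_green, potato1, potato2, potato3 below 0.02 m/s); the robot touches nothing.
It fails at once if the blue or the yellow pan is shifted by more than 2 cm or tipped (distance of any of pan_blue, pan_yellow from where it was at the start of the episode above 0.02 m or angle between any of pan_blue, pan_yellow's own z axis and vertical above 0.3 rad).
It fails at once if the bottle, the pepper mill or the timer is shifted by more than 4 cm or knocked over (distance of any of oil_bottle, pepper_mill, timer from where it was at the start of the episode above 0.04 m or angle between any of oil_bottle, pepper_mill, timer's own z axis and vertical above 0.5 rad).
It fails at once if the bowl is pushed more than 5 cm or tilted by 30 degrees (distance of bowl from where it was at the start of the episode above 0.05 m or angle between bowl's own z axis and vertical above 0.52 rad).
It also fails if it takes over 72 s, if anything falls off the work surface, if the arm or the gripper's body presses on something with over 40 N, if the wrist force passes 120 N, or if a joint passes its speed limit or range.

### The arm

A 6-joint arm with a two-finger parallel gripper is mounted at the origin on a cart in front of the work surface, level with it; the furniture and walls round the work are solid. World frame = base frame: x ahead of the robot, y to its left, z up, the work surface at z = 0. Lengths are in m, angles in rad, forces in N, time in s.
With the tool pointing down it reaches from about 0.3 to 0.775 m from the base axis. Payload 14.6 kg.
Tool frame: the origin (TCP) lies on the centre line of the jaws, within the pads' length; the fingertips stand 19 mm ahead of it and the grasp point (between the pads) is the TCP; z points along the fingers, y is the direction in which the jaws open and shut (so a half turn about z gives the same grasp; the last joint's range is limited). The gripper opens to 94 mm and grips with 3 to 60 N. Pads are 16 mm wide; open, the fingers measure 119 mm over their backs; the gripper's body (75 mm by 177 mm) begins 78 mm behind the grasp point.
Start: joints at [1.094, 0.3, 1.521, -0, 1.321, -0.067], TCP at [0.219, 0.504, 0.189] pointing down, gripper open.
Joint ranges: [-3.03, 3.03], [-0.79, 2.21], [0.23, 2.52], [-1.04, 4.18], [0, 3.07], [-2.55, 2.55]. Speed limits (rad/s): [2.22, 2.22, 2.57, 3.14, 3.14, 3.14].

### API

Orientations are given as [roll, pitch, yaw] about the fixed x, y, z axes, in that order (R = Rz(yaw) Ry(pitch) Rx(roll)).
In Python, from station import ctrl gives the robot as it stands. The module is installed in compiled form; this text tells all that it offers.
- The arm moves only by the shell command python3 -m creep 'ROWS' [FORCE]. ROWS is a JSON object of lists of equal length, an entry for each row: "translation": the shift along the world's x, y, z in mm, a list of three; "yaw": the turn about the world's z in rad; "gripper": the closure in counts, from 0 (fully open) to 255 (shut). A call has 1 to 5 rows; each row is the pose to reach, as a shift and turn from the pose measured when the call began; what a row does not reach only later rows make up. A row lasts 1/12 s, in which the tool goes at most 41.7 mm and 7.16 degrees, less where a joint would pass 70% of its speed; a pose out of reach is approached as far as the arm can. A call with a gripper value outside its range is refused whole. The fingers move at their own pace and stop on an object; FORCE is the grip in N (left out, the last holds). Time passes only in rows, so rows that repeat a pose let the fingers close. It gives the time, the measured TCP pose, the force and the opening at its end, in the units of the state.
- ctrl.get_obs(): the state, without advancing time (a new reading comes with each control period).
- ctrl.camera(name): name is "side" or "top" or "wrist"; returns a dict with "pixels" (400x640x3 uint8, red, green, blue), "depth" (400x640 float32, m along the optical axis (not along the pixel's ray), 0 where there is no reading), "fx", "fy", "cx", "cy" (pixels), "R" (3x3) and "t" (3): a world point X has camera coordinates R X + t; the wrist camera has in their place "tool_from_camera" (4x4, takes a point from camera to tool coordinates, whose origin is the TCP and whose axes are the flange's). Camera axes: x right, y down, z forward; pixel columns grow to the right and rows downward; lengths in m; the calibration is good to about 2 mm. A picture is of the moment at which its call begins: read the wrist's pose just before it.
- ctrl.hand_in(): hands the job in, once; it reports no verdict.
The state is a dict: "time_s": time; "qpos": joint angles; "joint_vel": joint speeds; "tau": joint torques, N m; "ee_pos": TCP position; "eef_rot": TCP orientation; "force": force on the tool from outside, world axes, zero at the start; "moment": the same for the moment, N m; "grip_width": finger opening in m.
Only numpy, scipy, OpenCV 4.12 (cv2) and the standard library are available. Lean on these libraries where they do the work, as an engineer would, in place of code of your own. Each camera call takes 0.05 s, during which the arm holds its last target. There are 200 camera calls.

## Working session

There is one attempt and no reset: what is moved stays moved. The work goes in short steps, Python scripts to look and compute and a shell command to move; the robot and the scene stay as the last step left them, time stands still between calls to the robot, and variables do not carry over. Pictures are saved under pics/ and viewed, about 8 in all and at most 12, crops included, and the job is handed in when it is done.

```bash
mkdir -p pics; cat > h.py <<'E'
import numpy as np, cv2
from station import ctrl
def cam(n):
    c=ctrl.camera(n); c['hsv']=cv2.cvtColor(c['pixels'],cv2.COLOR_RGB2HSV); return c
def save(c,f): cv2.imwrite('pics/'+f,cv2.cvtColor(c['pixels'],cv2.COLOR_RGB2BGR))
def cloud(c):
    v,u=np.mgrid[:400,:640]; d=c['depth']
    p=np.stack([(u-c['cx'])/c['fx']*d,(v-c['cy'])/c['fy']*d,d],-1)
    return (p-c['t'])@c['R']   # R^T (p-t)
E
python3 - <<'E'
from h import *
for n in('top','side'):
    c=cam(n); save(c,n+'0.png'); np.savez(n+'0.npz',**c)
    print(n,c['fx'],c['cx'],c['cy'],c['R'].round(3).tolist(),(-c['R'].T@c['t']).round(3))
o=ctrl.get_obs(); print(o)
E
```

```text
top 424.4153444408166 321.2060642408093 196.12102554718717 [[0.017, -1.0, -0.01], [-0.99, -0.016, -0.143], [0.142, 0.012, -0.99]] [0.346 0.061 1.505]
side 370.0161714104524 316.439123286656 207.94726750255063 [[-0.99, -0.143, 0.009], [-0.064, 0.386, -0.92], [0.128, -0.911, -0.391]] [0.452 0.957 0.465]
{'time_s': 0.1, 'qpos': array([ 1.09439950e+00,  3.00408639e-01,  1.52153163e+00,  1.10261707e-05,
        1.32070635e+00, -6.66330825e-02]), 'joint_vel': array([-0.00036723, -0.00033314, -0.0028378 , -0.00027843, -0.00111234,
       -0.00029457]), 'tau': array([ 1.97765985e-03, -5.32641506e+01, -3.53281760e+01,  7.09506590e-02,
        2.34438863e-02, -5.54932228e-05]), 'ee_pos': array([0.21901311, 0.50422965, 0.18884152]), 'eef_rot': array([-3.14054174e+00, -8.08332934e-05,  2.73182614e+00]), 'force': array([-0.31224678,  0.07403706, -0.41474343]), 'moment': array([ 0.03025305,  0.03748079, -0.03733992]), 'grip_width': 0.09380177206876571}
```

View pics/top0.png

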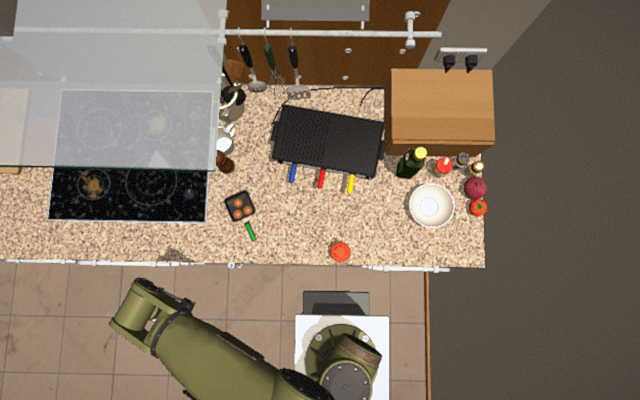

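View pics/side0.png

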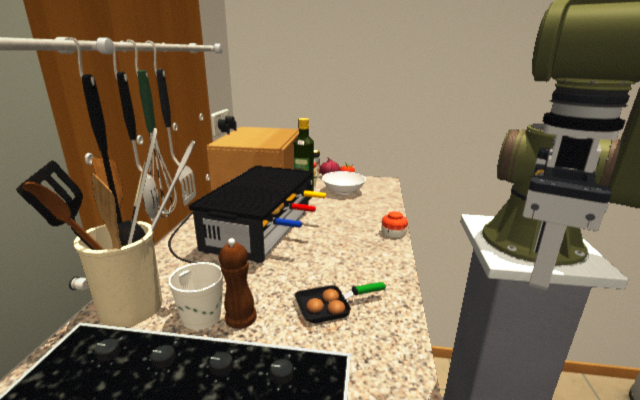

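The top view shows the grill at about (330,140), with the blue, red and yellow grips at (293,173), (321,178) and (351,184), so red is in the middle bay. The green pan is at (240,207) on the left, the bowl at (431,206) on the right, the timer at (341,252) and the bottle at (410,163). The side view agrees. Next I'll measure these.

```bash
cat > meas.py <<'E'
from h import *
def ray(c,u,v,z):
    d=np.array([(u-c['cx'])/c['fx'],(v-c['cy'])/c['fy'],1])@c['R']; o=-c['R'].T@c['t']
    return o+d*(z-o[2])/d[2]
def blob(c,lo,hi,roi):
    m=cv2.inRange(c['hsv'],lo,hi); k=np.zeros_like(m); x0,y0,x1,y1=roi; k[y0:y1,x0:x1]=255; m&=k
    n,l,s,ce=cv2.connectedComponentsWithStats(m); i=1+np.argmax(s[1:,4]); return l==i
def axis(c,m,z):   # centre, direction, extents of blob on plane z
    ct=max(cv2.findContours(m.astype(np.uint8),0,1)[0],key=cv2.contourArea)[:,0]
    P=np.array([ray(c,u,v,z)[:2] for v,u in np.argwhere(m)]).astype(np.float32)
    (cx,cy),(w,h),a=cv2.minAreaRect((P*1000)); d=np.linalg.svd(P-P.mean(0))[2][0]
    if d[0]<0: d=-d
    return P.mean(0).round(4),np.degrees(np.arctan2(d[1],d[0])).round(1),(round(cx),round(cy)),(round(w),round(h))
E
python3 - <<'E'
from meas import *
c=dict(np.load('top0.npz')); P=cloud(c); print(c['depth'].shape)
for n,lo,hi,roi,z in [('blue',(110,120,60),(130,255,255),(280,155,305,190),.095),('red',(0,150,80),(6,255,255),(310,160,332,195),.095),('yellow',(22,130,100),(35,255,255),(340,165,365,200),.095),('green',(45,120,50),(75,255,255),(235,215,265,250),.033),('timer',(0,150,100),(12,255,255),(325,238,360,266),.055)]:
    m=blob(c,lo,hi,roi); print(n,m.sum(),*axis(c,m,z),'depth z',np.median(P[m][:,2]).round(3), 'med',np.median(P[m],0).round(3))
# grill top
m=(abs(P[...,2]-.134)<.006); k=np.zeros((400,640),bool);k[95:185,262:390]=1;m&=k
n,l,s,ce=cv2.connectedComponentsWithStats(m.astype(np.uint8));m=l==1+np.argmax(s[1:,4])
q=(P[m][:,:2]*1000).astype(np.float32);r=cv2.minAreaRect(q);print('plate',m.sum(),r,cv2.boxPoints(r).round())
# bowl
k=np.zeros((400,640),bool);k[180:232,405:458]=1
m=k&(P[...,2]>.044)&(P[...,2]<.058);print('bowl',m.sum(),cv2.minEnclosingCircle((P[m][:,:2]*1000).astype(np.float32)),P[k][:,2].max())
# green pan rim
k=np.zeros((400,640),bool);k[185:226,220:262]=1
m=k&(P[...,2]>.008)&(c['hsv'][...,2]<70);r=cv2.minAreaRect((P[m][:,:2]*1000).astype(np.float32));print('gpan',m.sum(),r)
for n,roi,zz in(('bottle',(395,145,430,180),.2),('mill',(214,148,238,176),.1)):
    x0,y0,x1,y1=roi; q=P[y0:y1,x0:x1].reshape(-1,3); h=q[q[:,2]>zz]; print(n,h.mean(0).round(3) if len(h) else 0,q[:,2].max())
q=P[150:178,212:238].reshape(-1,3);h=q[q[:,2]>.06];print(h.min(0),h.max(0))
E
```

```text
(400, 640)
blue 79 [0.6276 0.1786] -9.0 (629, 178) (14, 64) depth z 0.094 med [0.627 0.179 0.094]
red 93 [0.6097 0.0811] -10.3 (610, 81) (17, 64) depth z 0.094 med [0.61  0.081 0.094]
yellow 81 [ 0.594  -0.0191] -8.1 (595, -19) (14, 64) depth z 0.094 med [ 0.595 -0.02   0.094]
green 81 [0.4298 0.3251] 25.5 (430, 325) (64, 15) depth z 0.033 med [0.431 0.325 0.033]
timer 318 [0.3656 0.0138] 56.1 (366, 14) (64, 64) depth z 0.049 med [0.365 0.013 0.049]
plate 4347 ((732.5430908203125, 58.77760314941406), (379.0417175292969, 193.53231811523438), 80.62360382080078) [[ 606. -112.]
 [ 797. -144.]
 [ 859.  230.]
 [ 668.  262.]]
bowl 231 ((528.8531494140625, -302.0006408691406), 77.64947509765625) 1.5046655622722238
gpan 107 ((430.016845703125, 253.65652465820312), (406.05255126953125, 107.49346160888672), 51.45724868774414)
bottle [ 0.653 -0.211  0.24 ] 1.5046655622722238
mill [0.619 0.367 0.332] 1.5046655622722238
[0.34554912 0.06137135 0.06035728] [0.71129782 0.43768994 1.50466556]
```

```bash
python3 -m creep '{"translation":[[28,-30,2],[56,-60,4],[84,-90,6],[112,-120,8],[140,-150,10]],"yaw":[0.02,0.04,0.06,0.08,0.1],"gripper":[0,0,0,0,0]}' 40
python3 -m creep '{"translation":[[28,-30,2],[56,-60,4],[84,-90,6],[112,-120,8],[140,-150,10]],"yaw":[0.02,0.04,0.06,0.08,0.1],"gripper":[0,0,0,0,0]}'
```

```text
time_s: 0.52
ee_pos: [0.3598, 0.3526, 0.1988]
eef_rot: [-3.14, -0.0, 2.833]
force: [0.6, 0.5, 0.3]
grip_width: 0.0939
time_s: 0.93
ee_pos: [0.5008, 0.2007, 0.2088]
eef_rot: [-3.14, -0.001, 2.934]
force: [0.1, 0.8, 0.5]
grip_width: 0.0939
```

```bash
python3 -m creep '{"translation":[[27,-30,0],[54,-60,0],[81,-90,0],[107,-118,0],[107,-118,0]],"yaw":[0.01,0.02,0.03,0.04,0.04],"gripper":[0,0,0,0,0]}'
cat >> h.py <<'E'
from scipy.spatial.transform import Rotation as Ro
def wrist():
    o=ctrl.get_obs(); c=cam('wrist'); T=np.eye(4); T[:3,:3]=Ro.from_euler('xyz',o['eef_rot']).as_matrix(); T[:3,3]=o['ee_pos']
    W=np.linalg.inv(T@c['tool_from_camera']); c['R']=W[:3,:3]; c['t']=W[:3,3]; return c,o
E
python3 - <<'E'
from meas import *
c,o=wrist(); save(c,'w1.png'); P=cloud(c)
for n,lo,hi in(('red',(0,150,60),(6,255,255)),('blue',(110,120,60),(130,255,255)),('yellow',(22,130,80),(35,255,255))):
    try:
        m=blob(c,lo,hi,(0,0,640,400)); print(n,m.sum(),*axis(c,m,.095),np.median(P[m],0).round(4))
    except Exception as e: print(n,e)
E
```

```text
time_s: 1.35
ee_pos: [0.6104, 0.0777, 0.2074]
eef_rot: [-3.139, -0.001, 2.97]
force: [-0.1, 0.3, -1.1]
grip_width: 0.0938
red 1195 [0.6076 0.0798] -10.2 (609, 80) (16, 65) [0.6076 0.0798 0.094 ]
blue 1033 [0.6289 0.1751] -9.1 (628, 175) (18, 61) [0.6289 0.1752 0.0942]
yellow 1084 [ 0.5936 -0.0196] -9.1 (594, -20) (16, 64) [ 0.5934 -0.0198  0.094 ]
```

View pics/w1.png

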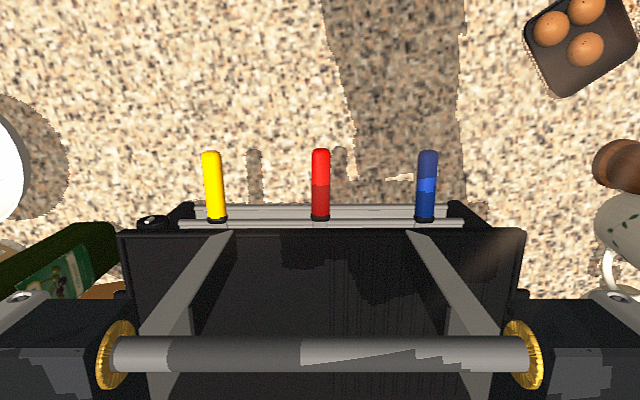

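The wrist view shows the red grip at (320,185), centred between the jaws, with the yellow and blue grips 100 mm to either side at (215,185) and (427,185). I'll descend and grip.

```bash
python3 -m creep '{"translation":[[0,2,-35],[0,2,-70],[0,2,-100],[0,2,-119],[0,2,-119]],"yaw":[0,0,0,0,0],"gripper":[0,0,0,0,0]}'
python3 -m creep '{"translation":[[0,0,0],[0,0,0],[0,0,0],[0,0,0],[0,0,0]],"yaw":[0,0,0,0,0],"gripper":[255,255,255,255,255]}' 60
python3 -m creep '{"translation":[[0,0,0],[0,0,0],[0,0,0],[0,0,0],[0,0,0]],"yaw":[0,0,0,0,0],"gripper":[255,255,255,255,255]}'
```

```text
time_s: 1.82
ee_pos: [0.6061, 0.0828, 0.084]
eef_rot: [-3.138, -0.009, 2.971]
force: [0.4, 0.2, 0.0]
grip_width: 0.0938
time_s: 2.23
ee_pos: [0.6066, 0.0829, 0.0851]
eef_rot: [-3.138, -0.008, 2.971]
force: [-0.9, 0.1, 0.1]
grip_width: 0.064
time_s: 2.65
ee_pos: [0.6066, 0.0829, 0.0851]
eef_rot: [-3.138, -0.008, 2.971]
force: [0.1, 0.7, -0.8]
grip_width: 0.031
```

```bash
python3 -m creep '{"translation":[[0,0,0],[0,0,0],[0,0,0],[0,0,0],[0,0,0]],"yaw":[0,0,0,0,0],"gripper":[255,255,255,255,255]}'
python3 -m creep '{"translation":[[0,0,2],[0,0,4],[0,0,6],[0,0,8],[0,0,8]],"yaw":[0,0,0,0,0],"gripper":[255,255,255,255,255]}'
cat > tilt.py <<'E'
# points of a grip's colour from the wrist depth: height along the grip's axis
from meas import *
import sys
def tilt(lo,hi,tag=None):
    c,o=wrist(); P=cloud(c); m=blob(c,lo,hi,(0,0,640,400)); 
    if tag: save(c,tag)
    q=P[m]; h=np.array([-np.cos(o['eef_rot'][2]),-np.sin(o['eef_rot'][2])]); s=(q[:,:2]-o['ee_pos'][:2])@h
    k=np.polyfit(s,q[:,2],1); print('tcp',o['ee_pos'].round(4),'F',o['force'].round(1),'M',o['moment'].round(2),'grip s',s.min().round(3),s.max().round(3),'z at tcp',k[1].round(4),'nose-down deg',(-np.degrees(np.arctan(k[0]))).round(1),m.sum())
    return c,o,P
E
python3 -c "
from tilt import *
tilt((0,150,60),(6,255,255))"
```

```text
time_s: 3.07
ee_pos: [0.6066, 0.0829, 0.0851]
eef_rot: [-3.138, -0.008, 2.971]
force: [-0.9, -0.2, 0.1]
grip_width: 0.0005
time_s: 3.48
ee_pos: [0.6068, 0.0829, 0.0937]
eef_rot: [-3.139, -0.007, 2.971]
force: [-0.2, 0.0, -0.3]
grip_width: 0.0007
tcp [0.6068 0.0829 0.0937] F [-0.2  0.  -0.3] M [0.03 0.02 0.04] grip s -0.083 0.022 z at tcp 0.0868 nose-down deg 23.4 1268
```

```bash
python3 -c "
from meas import *
c,o=wrist(); save(c,'w2.png')"
```

```text
(no output)
```

View pics/w2.png

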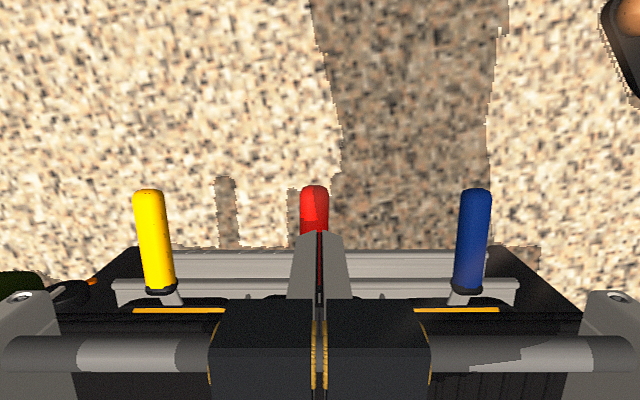

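The fingers have closed to 0.5 mm over the red grip's inner half (fingertips near (320,235)), and the grip itself still lies at (315,205), so it was not grasped. I'll check the fingertip depth.

```bash
python3 -c "
from meas import *
c,o=wrist(); P=cloud(c); print(o['ee_pos'],o['grip_width'])
for u,v in [(305,236),(335,236),(300,245),(340,245),(300,270),(340,270),(300,295),(260,330),(320,250),(320,270),(315,205),(315,190),(315,225),(155,230),(155,280),(475,230),(320,283)]: print((u,v),P[v,u].round(4),(c['pixels'][v,u]))
np.set_printoptions(linewidth=200)
print(P[225:262:3,300:341:5,2].round(3))
"
```

```text
[0.60660411 0.08286185 0.09325058] 0.0004021797029142669
(305, 236) [0.5964 0.0775 0.1183] [114 106 100]
(335, 236) [0.599  0.0933 0.1184] [109 102  95]
(300, 245) [0.596  0.0754 0.1296] [109 104  96]
(340, 245) [0.5997 0.0953 0.129 ] [110 107  98]
(300, 270) [0.5966 0.0767 0.1544] [112 108  98]
(340, 270) [0.5993 0.0939 0.1548] [107 104  94]
(300, 295) [0.5966 0.0778 0.174 ] [111 105  96]
(260, 330) [0.5727 0.0761 0.224 ] [31 26 32]
(320, 250) [0.5994 0.0851 0.1318] [73 22 22]
(320, 270) [0.5998 0.085  0.1512] [69 22 21]
(315, 205) [0.5877 0.0841 0.0948] [180  41  32]
(315, 190) [0.5796 0.0855 0.0913] [155  49  43]
(315, 225) [0.6005 0.0818 0.094 ] [186  34  25]
(155, 230) [ 0.5875 -0.0148  0.0937] [254 236   0]
(155, 280) [ 0.6197 -0.0241  0.0954] [254 244   0]
(475, 230) [0.6192 0.1764 0.0955] [ 34  66 132]
(320, 283) [0.6002 0.0849 0.1614] [72 26 26]
[[ 0.091  0.094  0.095  0.094  0.094  0.093 -0.002 -0.001 -0.   ]
 [ 0.092  0.094  0.095  0.096  0.095  0.093 -0.001 -0.001  0.   ]
 [ 0.091  0.095  0.112  0.111  0.094  0.112 -0.    -0.    -0.001]
 [ 0.092  0.116  0.115  0.115  0.112  0.114  0.115  0.116 -0.001]
 [ 0.12   0.118  0.119  0.119  0.116  0.118  0.119  0.119  0.118]
 [ 0.123  0.124  0.123  0.123  0.12   0.122  0.125  0.122  0.123]
 [ 0.126  0.127  0.126  0.127  0.124  0.127  0.127  0.127  0.126]
 [ 0.13   0.13   0.13   0.13   0.128  0.131  0.13   0.13   0.13 ]
 [ 0.133  0.134  0.134  0.133  0.131  0.135  0.134  0.134  0.135]
 [ 0.137  0.136  0.139  0.133  0.134  0.138  0.137  0.138  0.137]
 [ 0.14   0.141  0.14   0.137  0.138  0.141  0.14   0.141  0.14 ]
 [ 0.143  0.145  0.144  0.141  0.14   0.144  0.143  0.143  0.143]
 [ 0.146  0.147  0.147  0.143  0.144  0.147  0.147  0.146  0.146]]
```

```bash
python3 -c "
from meas import *
c=cam('side'); P=cloud(c); save(c,'s1.png'); o=ctrl.get_obs()
m=(abs(P[...,0]-.605)<.02)&(abs(P[...,1]-.088)<.02)&(P[...,2]>.06)&(P[...,2]<.2)
for z in np.arange(.06,.2,.008):
    k=m&(P[...,2]>=z)&(P[...,2]<z+.008)
    if k.sum(): print(z.round(3),k.sum(),P[k].mean(0).round(3),c['pixels'][k].mean(0).round())
im=cv2.resize(cv2.cvtColor(c['pixels'],cv2.COLOR_RGB2BGR)[90:260,200:440],None,fx=3,fy=3,interpolation=cv2.INTER_CUBIC);cv2.imwrite('pics/s1c.png',im)
"
```

```text
0.076 5 [0.612 0.085 0.083] [129.  47.  40.]
0.084 44 [0.602 0.087 0.088] [151.  16.  11.]
0.092 41 [0.605 0.083 0.095] [178.  30.  22.]
0.108 15 [0.606 0.086 0.113] [122. 117. 104.]
0.116 27 [0.607 0.091 0.121] [146. 139. 126.]
0.124 27 [0.606 0.091 0.128] [151. 143. 128.]
0.132 31 [0.607 0.092 0.136] [147. 139. 126.]
0.14 29 [0.607 0.092 0.144] [147. 139. 127.]
0.148 31 [0.607 0.091 0.152] [148. 140. 127.]
0.156 28 [0.607 0.091 0.16 ] [149. 141. 129.]
0.164 30 [0.607 0.092 0.168] [149. 141. 128.]
0.172 30 [0.607 0.091 0.176] [147. 139. 126.]
0.18 19 [0.605 0.09  0.182] [143. 135. 123.]
0.188 7 [0.599 0.081 0.192] [121. 116. 104.]
0.196 3 [0.599 0.078 0.198] [104.  99.  90.]
```

View pics/s1c.png

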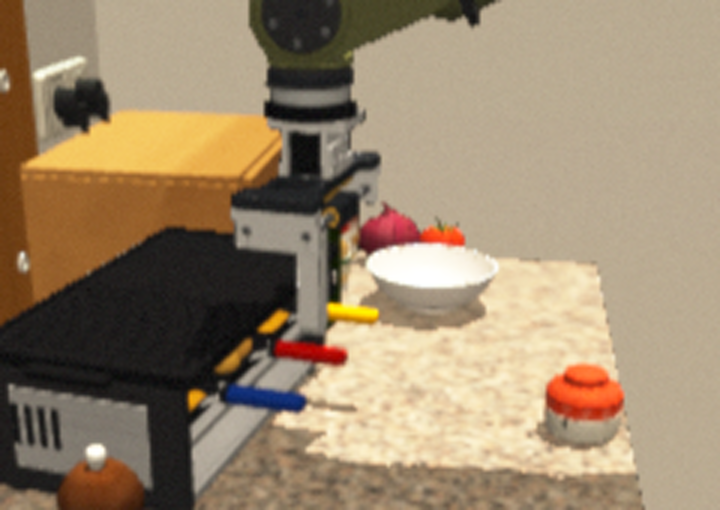

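The side view crop confirms it: the fingertips are at z ≈ 0.110, above the red grip at crop (310,352). So the true grasp point is about 36 mm above the reported z, while xy agrees. From now on I'll command reported z = wanted z − 36 mm.

```bash
python3 -m creep '{"translation":[[0,0,0],[0,0,0],[0,0,0],[0,0,0],[0,0,0]],"yaw":[0,0,0,0,0],"gripper":[120,120,120,120,120]}' 60
python3 -m creep '{"translation":[[0,0,0],[1,-1,0],[2,-2,-14],[3,-2,-28],[3,-2,-42]],"yaw":[0,0,0,0,0],"gripper":[120,120,120,120,120]}'
python3 -m creep '{"translation":[[0,0,0],[0,0,0],[0,0,0],[0,0,0],[0,0,0]],"yaw":[0,0,0,0,0],"gripper":[255,255,255,255,255]}'
python3 -m creep '{"translation":[[0,0,0],[0,0,0],[0,0,0]],"yaw":[0,0,0],"gripper":[255,255,255]}'
```

```text
time_s: 4.1
ee_pos: [0.6065, 0.0829, 0.093]
eef_rot: [-3.138, -0.008, 2.971]
force: [-0.2, -0.2, 0.2]
grip_width: 0.0302
time_s: 4.52
ee_pos: [0.6098, 0.0807, 0.0506]
eef_rot: [-3.138, -0.007, 2.971]
force: [-1.1, -0.6, -0.5]
grip_width: 0.0497
time_s: 4.93
ee_pos: [0.6102, 0.0807, 0.0516]
eef_rot: [-3.139, -0.006, 2.971]
force: [-0.2, -0.9, 0.7]
grip_width: 0.0199
time_s: 5.18
ee_pos: [0.6102, 0.0808, 0.0517]
eef_rot: [-3.139, -0.006, 2.971]
force: [0.2, 0.3, -1.3]
grip_width: 0.0176
```

Gripped at 17.6 mm, which matches the 18 mm grip. Now a small lift, then a tilt check.

```bash
python3 -m creep '{"translation":[[0,0,1],[0,0,3],[0,0,5],[0,0,7],[0,0,7]],"yaw":[0,0,0,0,0],"gripper":[255,255,255,255,255]}'
python3 - <<'E'
from meas import *
c=cam('side');P=cloud(c);m=blob(c,(0,170,80),(6,255,255),(280,190,340,225));q=P[m];print(m.sum(),q.mean(0).round(3))
h=np.array([.986,-.167]);s=q[:,:2]@h;t=np.polyfit(s,q[:,2],1);print('slope deg',np.degrees(np.arctan(t[0])).round(1))
print(ctrl.get_obs()['moment'].round(2))
# edge line of the handle in the image vs. blue handle
for nm,lo,hi,r in(('red',(0,170,80),(6,255,255),(280,190,340,225)),('blue',(110,140,60),(130,255,255),(260,205,315,235))):
    k=blob(c,lo,hi,r); v,u=np.nonzero(k); print(nm,np.degrees(np.arctan(np.polyfit(u,v,1)[0])).round(1),k.sum())
E
```

```text
time_s: 5.6
ee_pos: [0.6104, 0.0808, 0.0592]
eef_rot: [-3.139, -0.005, 2.971]
force: [0.3, -0.9, -1.9]
grip_width: 0.0177
51 [0.587 0.124 0.112]
slope deg -51.7
[ 0.04  0.14 -0.01]
red 7.9 51
blue 7.0 130
```

```bash
sed -i 's/q=P\[m\]; h=/q=P[m]; q=q[q[:,2]<o["ee_pos"][2]+.066]; h=/' tilt.py; python3 -c "
from tilt import *
tilt((0,150,110),(6,255,255))
tilt((110,120,60),(130,255,255))"
```

```text
tcp [0.6103 0.0808 0.059 ] F [ 0.5 -0.6 -2.9] M [ 0.04  0.14 -0.01] grip s -0.033 0.032 z at tcp 0.1012 nose-down deg -0.3 3612
tcp [0.6103 0.0808 0.0588] F [-0.4  0.4 -2.4] M [-0.02  0.17 -0.06] grip s -0.031 0.065 z at tcp 0.0929 nose-down deg 3.5 3108
```

```bash
python3 -m creep '{"translation":[[-6,1,0],[-20,3,0],[-40,7,0],[-62,10,0],[-84,14,0]],"yaw":[0,0,0,0,0],"gripper":[255,255,255,255,255]}'
python3 -m creep '{"translation":[[-20,3,0],[-40,7,0],[-58,10,0],[-70,12,0],[-74,12,4]],"yaw":[0,0,0,0,0],"gripper":[255,255,255,255,255]}'
python3 -m creep '{"translation":[[0,0,12],[-2,0,34],[-5,-1,60],[-10,-4,85],[-15,-8,105]],"yaw":[0,0,0,0,0],"gripper":[255,255,255,255,255]}'
python3 -c "
from tilt import *
tilt((0,150,110),(6,255,255),'w3.png')"
```

```text
time_s: 6.17
ee_pos: [0.5247, 0.0948, 0.0584]
eef_rot: [-3.139, -0.006, 2.971]
force: [-0.4, 0.0, -2.0]
grip_width: 0.0174
time_s: 6.58
ee_pos: [0.4485, 0.1071, 0.062]
eef_rot: [-3.138, -0.008, 2.972]
force: [-1.0, 0.0, -1.5]
grip_width: 0.0176
time_s: 7.0
ee_pos: [0.4337, 0.099, 0.1692]
eef_rot: [-3.139, -0.006, 2.972]
force: [0.2, 0.1, -2.2]
grip_width: 0.0177
tcp [0.4337 0.099  0.1692] F [ 0.2  0.1 -2.2] M [ 0.07  0.13 -0.03] grip s -0.033 0.032 z at tcp 0.2115 nose-down deg -0.2 3561
```

View pics/w3.png

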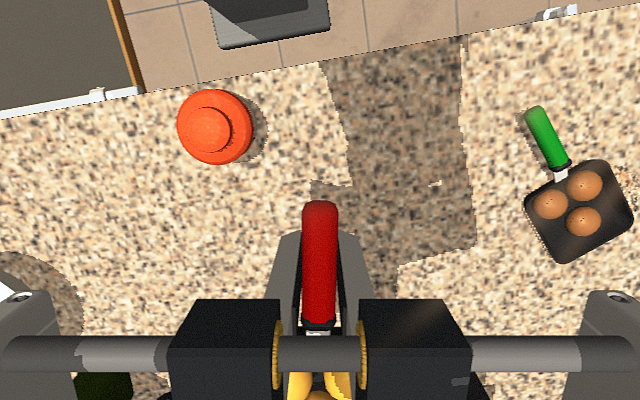

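```bash
python3 -m creep '{"translation":[[-2,-12,0],[-5,-40,0],[-8,-76,0],[-10,-112,0],[-12,-148,0]],"yaw":[-0.02,-0.06,-0.1,-0.15,-0.2],"gripper":[255,255,255,255,255]}'
python3 -m creep '{"translation":[[0,-36,0],[0,-72,0],[0,-108,0],[0,-144,0],[3,-176,0]],"yaw":[-0.06,-0.12,-0.18,-0.25,-0.32],"gripper":[255,255,255,255,255]}'
python3 -m creep '{"translation":[[8,-12,0],[22,-22,0],[38,-30,0],[48,-32,0],[52,-32,0]],"yaw":[0,0,0,0,0],"gripper":[255,255,255,255,255]}'
```

```text
time_s: 7.47
ee_pos: [0.4222, -0.0508, 0.1722]
eef_rot: [-3.14, -0.001, 2.77]
force: [1.1, 0.3, -2.7]
grip_width: 0.0173
time_s: 7.88
ee_pos: [0.4247, -0.2291, 0.1719]
eef_rot: [-3.14, -0.001, 2.446]
force: [1.5, 0.3, -2.1]
grip_width: 0.0175
time_s: 8.3
ee_pos: [0.4775, -0.2617, 0.171]
eef_rot: [-3.14, -0.002, 2.445]
force: [-0.8, 0.6, -2.5]
grip_width: 0.0171
```

```bash
cat > t1.py <<'E'
from tilt import *
tilt((0,150,90),(6,255,255))
E
R='' ; python3 -m creep '{"translation":[[0,0,0],[0,0,0]],"yaw":[0,0],"gripper":[255,255]}' 30 | tail -1; python3 t1.py
python3 -m creep '{"translation":[[0,0,0],[0,0,0]],"yaw":[0,0],"gripper":[255,255]}' 20 | tail -1; python3 t1.py
python3 -m creep '{"translation":[[0,0,0],[0,0,0]],"yaw":[0,0],"gripper":[255,255]}' 15 | tail -1; python3 t1.py
```

```text
grip_width: 0.0178
tcp [ 0.4773 -0.2615  0.1705] F [-0.3  0.4 -2. ] M [ 0.17  0.16 -0.  ] grip s -0.033 0.122 z at tcp 0.2124 nose-down deg 0.6 3725
grip_width: 0.0177
tcp [ 0.4768 -0.2613  0.1709] F [ 0.1 -0.7 -2.6] M [ 0.03  0.12 -0.02] grip s -0.033 0.032 z at tcp 0.2129 nose-down deg 0.3 3708
grip_width: 0.0179
tcp [ 0.4768 -0.2614  0.1711] F [ 0.3  0.5 -2. ] M [ 0.02  0.09 -0.04] grip s -0.032 0.032 z at tcp 0.2129 nose-down deg 17.2 3030
```

```bash
python3 -m creep '{"translation":[[0,0,0]],"yaw":[0],"gripper":[255]}' 16 | tail -1; python3 t1.py
python3 -m creep '{"translation":[[0,0,0],[0,0,0]],"yaw":[0,0],"gripper":[255,255]}' 16 | tail -1; python3 t1.py
```

```text
grip_width: 0.0179
tcp [ 0.4767 -0.2614  0.1711] F [-0.9  0.8 -1.8] M [ 0.16  0.25 -0.  ] grip s -0.028 0.031 z at tcp 0.2129 nose-down deg 36.4 1888
grip_width: 0.0179
tcp [ 0.4767 -0.2613  0.1711] F [-0.3  0.3 -2.6] M [ 0.03  0.04 -0.02] grip s -0.028 0.025 z at tcp 0.213 nose-down deg 37.8 1817
```

```bash
python3 -m creep '{"translation":[[0,0,0]],"yaw":[0],"gripper":[255]}' 14 | tail -1; python3 t1.py
python3 -m creep '{"translation":[[0,0,0]],"yaw":[0],"gripper":[255]}' 14 | tail -1; python3 t1.py
python3 -m creep '{"translation":[[0,0,0]],"yaw":[0],"gripper":[255]}' 12 | tail -1; python3 t1.py
python3 -c "
from h import *
c=cam('side'); i=cv2.resize(cv2.cvtColor(c['pixels'],cv2.COLOR_RGB2BGR)[100:230,260:430],None,fx=4,fy=4,interpolation=cv2.INTER_CUBIC); cv2.imwrite('pics/s2.png',i)"
```

```text
grip_width: 0.018
tcp [ 0.4768 -0.2614  0.1711] F [-0.1  0.7 -2. ] M [ 0.01  0.08 -0.03] grip s -0.028 0.026 z at tcp 0.2129 nose-down deg 37.8 1788
grip_width: 0.0177
tcp [ 0.4769 -0.2614  0.1712] F [-0.1 -0.4 -1.9] M [0.03 0.02 0.  ] grip s -0.028 0.026 z at tcp 0.213 nose-down deg 37.8 1820
grip_width: 0.0181
tcp [ 0.4769 -0.2614  0.1712] F [-0.2  0.2 -1.7] M [0.06 0.05 0.02] grip s -0.028 0.026 z at tcp 0.2131 nose-down deg 37.8 1791
```

View pics/s2.png

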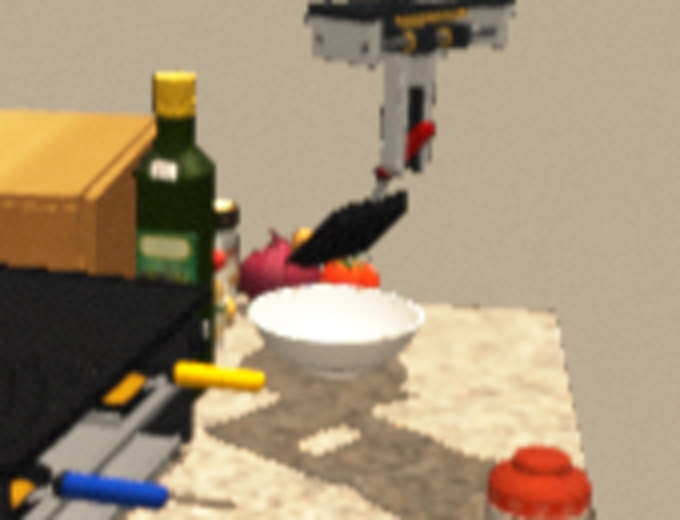

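The side crop shows the pan tilted about 38° with its nose at (300,250), over the bowl at (335,320). The potatoes are still in it. I'll ease the grip further.

```bash
python3 -m creep '{"translation":[[0,0,0]],"yaw":[0],"gripper":[255]}' 10 | tail -1; python3 t1.py
python3 -m creep '{"translation":[[0,0,0]],"yaw":[0],"gripper":[255]}' 8 | tail -1; python3 t1.py
python3 -m creep '{"translation":[[0,0,0],[0,0,0]],"yaw":[0,0],"gripper":[255,255]}' 8 | tail -1; python3 t1.py
```

```text
grip_width: 0.0179
tcp [ 0.4769 -0.2615  0.1712] F [-0.1  0.3 -2. ] M [ 0.04  0.08 -0.03] grip s -0.028 0.026 z at tcp 0.2131 nose-down deg 37.7 1780
grip_width: 0.0179
tcp [ 0.4769 -0.2615  0.1712] F [ 0.2 -0.1 -1.3] M [0.05 0.08 0.02] grip s -0.028 0.026 z at tcp 0.2131 nose-down deg 37.7 1793
grip_width: 0.0177
tcp [ 0.4769 -0.2615  0.1713] F [-0.6 -0.  -1.8] M [0.01 0.05 0.04] grip s -0.028 0.026 z at tcp 0.2131 nose-down deg 37.7 1821
```

```bash
python3 -m creep '{"translation":[[0,0,0],[0,0,0]],"yaw":[0,0],"gripper":[255,255]}' 5 | tail -1; python3 t1.py
python3 -m creep '{"translation":[[0,0,0],[0,0,0]],"yaw":[0,0],"gripper":[255,255]}' 3 | tail -1; python3 t1.py
```

```text
grip_width: 0.018
tcp [ 0.4769 -0.2615  0.1713] F [ 0.3  0.1 -1.5] M [-0.01  0.12 -0.07] grip s -0.025 0.023 z at tcp 0.2141 nose-down deg 43.0 1306
grip_width: 0.0182
tcp [ 0.4769 -0.2615  0.1712] F [ 1.4  0.3 -1.4] M [ 0.02  0.07 -0.  ] grip s -0.019 -0.006 z at tcp 0.2393 nose-down deg -19.7 918
```

```bash
python3 -m creep '{"translation":[[0,0,0],[0,0,0],[0,0,0]],"yaw":[0,0,0],"gripper":[255,255,255]}' 3
python3 -c "
from h import *
c=cam('side'); i=cv2.resize(cv2.cvtColor(c['pixels'],cv2.COLOR_RGB2BGR)[100:230,260:430],None,fx=4,fy=4,interpolation=cv2.INTER_CUBIC); cv2.imwrite('pics/s3.png',i)
c=cam('top'); P=cloud(c); k=np.zeros((400,640),bool); k[175:240,400:465]=1
m=k&(cv2.inRange(c['hsv'],(15,110,90),(32,255,255))>0)
n,l,s,ce=cv2.connectedComponentsWithStats(m.astype(np.uint8))
for i in range(1,n):
    if s[i,4]>6: print(s[i,4],ce[i].round(),np.median(P[l==i],0).round(3))"
```

```text
time_s: 10.92
ee_pos: [0.4769, -0.2614, 0.1712]
eef_rot: [-3.14, -0.001, 2.446]
force: [-0.1, 0.5, -0.9]
grip_width: 0.0179
21 [455. 176.] [ 0.639 -0.393  0.022]
8 [424. 200.] [ 0.511 -0.212  0.327]
```

View pics/s3.png

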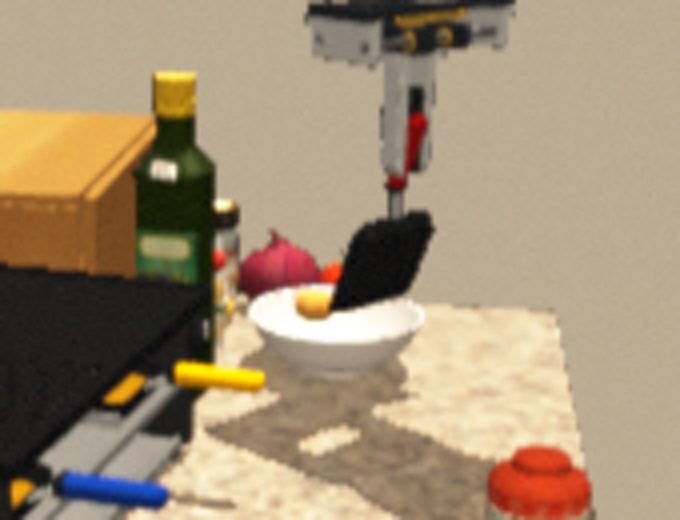

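The side crop shows the pan hanging nose-down at (385,265) and a potato in the bowl at (315,305). I'll lift away and count the potatoes from the top view.

```bash
python3 -m creep '{"translation":[[0,0,0],[0,0,15],[0,0,40],[0,0,65],[0,0,85]],"yaw":[0,0,0,0,0],"gripper":[255,255,255,255,255]}' 12
python3 -m creep '{"translation":[[-15,5,0],[-35,25,0],[-50,58,0],[-50,94,0],[-50,130,0]],"yaw":[0,0,0.03,0.08,0.13],"gripper":[255,255,255,255,255]}'
python3 -m creep '{"translation":[[0,36,0],[0,72,0],[0,108,0],[0,144,0],[0,175,0]],"yaw":[0.06,0.12,0.18,0.24,0.3],"gripper":[255,255,255,255,255]}'
python3 -c "
from h import *
c=cam('top'); np.savez('top1.npz',**c); i=cv2.resize(cv2.cvtColor(c['pixels'],cv2.COLOR_RGB2BGR)[130:280,300:500],None,fx=4,fy=4,interpolation=cv2.INTER_CUBIC); cv2.imwrite('pics/t1.png',i)"
```

```text
time_s: 11.43
ee_pos: [0.477, -0.2615, 0.2582]
eef_rot: [-3.14, -0.0, 2.446]
force: [-0.0, 0.1, -1.3]
grip_width: 0.0178
time_s: 11.85
ee_pos: [0.4261, -0.1305, 0.2584]
eef_rot: [-3.14, 0.0, 2.576]
force: [0.9, -0.4, -1.5]
grip_width: 0.0181
time_s: 12.27
ee_pos: [0.4257, 0.0466, 0.2587]
eef_rot: [-3.14, 0.001, 2.879]
force: [-0.0, -1.3, -1.4]
grip_width: 0.0178
```

View pics/t1.png

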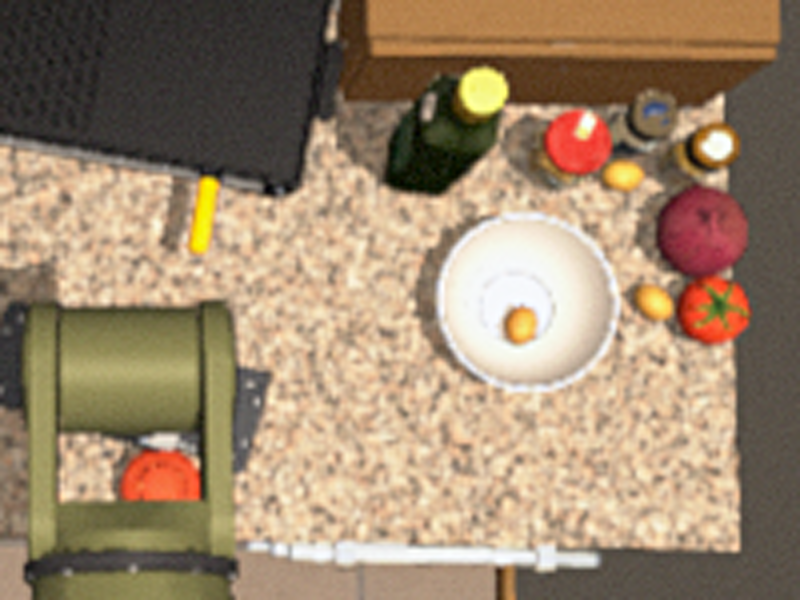

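The top crop shows only one potato in the bowl, at (520,323). Two rolled out onto the worktop, at (655,300) beside the tomato and (622,175) behind the bowl. I'll first lay the pan down in front of the grill, then pick those two up with the gripper.

```bash
python3 -m creep '{"translation":[[24,16,0],[50,33,0],[76,50,-10],[94,63,-35],[94,63,-70]],"yaw":[0.02,0.04,0.06,0.08,0.095],"gripper":[255,255,255,255,255]}' 12
python3 -m creep '{"translation":[[0,0,-25],[0,0,-50],[0,0,-70],[0,0,-80]],"yaw":[0,0,0,0],"gripper":[255,255,255,255]}' 8
python3 -m creep '{"translation":[[-35,6,-12],[-67,11,-32],[-89,15,-55],[-103,17,-76],[-110,19,-95]],"yaw":[0,0,0,0,0],"gripper":[255,255,255,255,255]}' 6
python3 t1.py
python3 - <<'E'
from meas import *
c=dict(np.load('top1.npz')); P=cloud(c)
m=cv2.inRange(c['hsv'],(14,110,100),(30,255,255)); k=np.zeros_like(m); k[165:225,420:476]=255; m&=k
n,l,s,ce=cv2.connectedComponentsWithStats(m)
for i in range(1,n):
    if s[i,4]>15:
        q=np.argwhere(l==i); r=cv2.minAreaRect(np.array([ray(c,u,v,.015)[:2]*1000 for v,u in q],np.float32))
        print(s[i],ce[i].round(1),np.median(P[l==i],0).round(3),'plane',ray(c,*ce[i],.018).round(3),r)
for nm,(x0,y0,x1,y1) in dict(redjar=(436,155,454,176),jar2=(454,150,472,168),jar3=(470,158,486,176),onion=(464,175,488,200),tomato=(469,199,488,217),bowl=(408,182,456,229)).items():
    q=P[y0:y1,x0:x1].reshape(-1,3); q=q[(q[:,2]>.03)&(q[:,2]<.3)]; print(nm,'min',q.min(0).round(3),'max',q.max(0).round(3),len(q))
E
```

```text
time_s: 12.73
ee_pos: [0.5227, 0.1151, 0.1892]
eef_rot: [3.14, 0.005, 2.984]
force: [1.7, -0.2, -3.0]
grip_width: 0.0177
time_s: 13.07
ee_pos: [0.5218, 0.1149, 0.1069]
eef_rot: [3.141, 0.002, 2.983]
force: [-4.0, 0.1, 10.2]
grip_width: 0.0179
time_s: 13.48
ee_pos: [0.4106, 0.1342, 0.0117]
eef_rot: [3.14, 0.003, 2.984]
force: [-0.2, 0.1, 0.3]
grip_width: 0.0179
tcp [0.4106 0.1342 0.0117] F [-0.2  0.1  0.3] M [-0.07  0.03 -0.08] grip s -0.04 0.043 z at tcp 0.0479 nose-down deg 6.4 3566
[434 165   9  11  30] [437.1 170.9] [ 0.647 -0.316  0.065] plane [ 0.657 -0.331  0.018] ((657.3243408203125, -330.3824157714844), (41.19087219238281, 16.330543518066406), 36.76658630371094)
[468 166   8   8  25] [470.8 169.9] [ 0.651 -0.431  0.07 ] plane [ 0.662 -0.45   0.018] ((661.9657592773438, -452.26885986328125), (32.28153991699219, 11.490930557250977), 33.88386917114258)
[450 170  11   8  71] [455.  173.4] [ 0.648 -0.392  0.021] plane [ 0.649 -0.394  0.018] ((648.875244140625, -395.0069580078125), (25.38856315612793, 35.973793029785156), 0.8790813684463501)
[458 201  11   9  75] [463.  205.1] [ 0.535 -0.417  0.021] plane [ 0.536 -0.419  0.018] ((536.2417602539062, -420.0022277832031), (28.3958683013916, 35.119564056396484), 0.9225084781646729)
[426 207   8   9  55] [429.6 210.8] [ 0.512 -0.3    0.028] plane [ 0.513 -0.302  0.018] ((513.05615234375, -301.9414978027344), (28.304101943969727, 24.950119018554688), 0.9303030371665955)
redjar min [ 0.634 -0.382  0.031] max [ 0.711 -0.31   0.094] 281
jar2 min [ 0.657 -0.447  0.03 ] max [ 0.712 -0.365  0.116] 281
jar3 min [ 0.637 -0.497  0.032] max [ 0.702 -0.427  0.112] 178
onion min [ 0.555 -0.5    0.03 ] max [ 0.642 -0.418  0.081] 461
tomato min [ 0.496 -0.499  0.03 ] max [ 0.557 -0.438  0.061] 242
bowl min [ 0.454 -0.379  0.03 ] max [ 0.605 -0.226  0.057] 519
```

```bash
python3 -m creep '{"translation":[[-4,1,-7],[-8,1,-14],[-8,1,-17],[-8,1,-17]],"yaw":[0,0,0,0],"gripper":[255,255,255,255]}' 6
python3 t1.py
python3 -m creep '{"translation":[[0,0,0],[0,0,0],[0,0,0],[0,0,0],[0,0,20]],"yaw":[0,0,0,0,0],"gripper":[120,120,120,120,120]}'
python3 t1.py
```

```text
time_s: 13.87
ee_pos: [0.401, 0.1349, -0.008]
eef_rot: [-3.141, -0.001, 2.984]
force: [-1.9, -0.0, -1.4]
grip_width: 0.0184
tcp [ 0.401   0.1349 -0.008 ] F [-1.9 -0.  -1.4] M [ 0.05  0.23 -0.03] grip s -0.04 0.025 z at tcp 0.0284 nose-down deg -4.3 3831
time_s: 14.33
ee_pos: [0.3997, 0.1345, 0.0103]
eef_rot: [-3.14, -0.005, 2.984]
force: [0.0, -0.5, -0.1]
grip_width: 0.0476
tcp [0.3997 0.1345 0.0103] F [ 0.  -0.5 -0.1] M [-0.05  0.02  0.05] grip s -0.037 0.042 z at tcp 0.0316 nose-down deg -0.7 3224
```

```bash
python3 -m creep '{"translation":[[0,0,40],[5,-10,78],[15,-45,95],[25,-82,95],[34,-118,95]],"yaw":[0,-0.1,-0.22,-0.34,-0.46],"gripper":[120,120,120,120,120]}'
python3 -m creep '{"translation":[[10,-38,5],[20,-76,10],[30,-114,15],[40,-152,20],[50,-190,30]],"yaw":[-0.12,-0.24,-0.36,-0.48,-0.6],"gripper":[120,120,120,120,120]}'
python3 -m creep '{"translation":[[8,-38,5],[18,-76,10],[30,-114,20],[38,-150,30],[44,-180,40]],"yaw":[0,-0.03,-0.06,-0.06,-0.06],"gripper":[120,120,120,120,120]}'
python3 - <<'E'
from meas import *
c,o=wrist(); save(c,'w4.png'); np.savez('w4.npz',**c); P=cloud(c); np.set_printoptions(linewidth=200,suppress=True)
m=cv2.inRange(c['hsv'],(12,110,100),(30,255,255)); n,l,s,ce=cv2.connectedComponentsWithStats(m)
for i in range(1,n):
    if s[i,4]>150: print(s[i],ce[i].round(),np.median(P[l==i],0).round(3),P[l==i].min(0).round(3),P[l==i].max(0).round(3))
print(o['ee_pos'])
E
```

```text
time_s: 14.8
ee_pos: [0.4371, 0.0157, 0.1113]
eef_rot: [3.139, 0.003, 2.519]
force: [1.2, -0.1, -1.3]
grip_width: 0.0498
time_s: 15.22
ee_pos: [0.4869, -0.1764, 0.1409]
eef_rot: [3.14, 0.003, 1.913]
force: [0.1, 0.5, 0.0]
grip_width: 0.0498
time_s: 15.63
ee_pos: [0.5309, -0.3589, 0.181]
eef_rot: [3.14, 0.003, 1.852]
force: [-0.0, -0.4, -0.2]
grip_width: 0.0497
[  0  61 133  43 589] [66. 82.] [-0.312 -0.492 -0.841] [-0.526 -0.5   -0.851] [-0.09  -0.486 -0.834]
[302 101  33  31 787] [318. 116.] [ 0.514 -0.302  0.028] [ 0.497 -0.317  0.018] [ 0.532 -0.277  0.376]
[498 116  44  61 601] [519. 139.] [ 0.712 -0.265  0.031] [ 0.507 -0.307  0.017] [ 0.714 -0.245  0.376]
[  467   122   173   213 16008] [564. 233.] [ 0.712 -0.327  0.135] [ 0.507 -0.417  0.025] [ 0.744 -0.245  0.376]
[426 164  43  46 662] [442. 183.] [ 0.643 -0.325  0.06 ] [ 0.507 -0.353  0.021] [ 0.664 -0.277  0.376]
[293 212  31  27 640] [308. 225.] [ 0.537 -0.418  0.022] [ 0.507 -0.446 -0.002] [ 0.556 -0.277  0.376]
[397 216  28  32 646] [410. 231.] [ 0.647 -0.394  0.023] [ 0.507 -0.422 -0.001] [ 0.669 -0.277  0.376]
[410 260  17  33 190] [419. 282.] [ 0.66 -0.43  0.07] [ 0.507 -0.433  0.016] [ 0.668 -0.277  0.376]
[197 325  14  65 351] [202. 360.] [ 0.498 -0.339  0.313] [ 0.497 -0.35   0.308] [ 0.507 -0.277  0.376]
[427 325  15  65 397] [435. 362.] [ 0.548 -0.325  0.314] [ 0.546 -0.333  0.307] [ 0.552 -0.32   0.317]
[541 372  27  28 468] [554. 385.] [ 0.721 -0.422  0.182] [ 0.507 -0.437  0.179] [ 0.731 -0.277  0.376]
[ 0.53091738 -0.35889421  0.18095356]
```

View pics/w4.png

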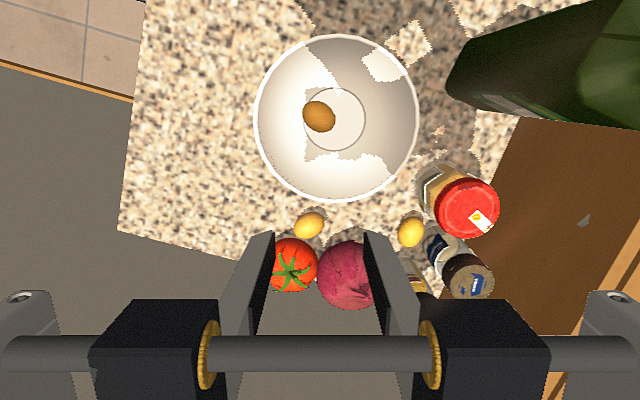

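The wrist view shows potato A at (308,225) above the tomato, potato B at (410,231) left of the two jars, and the third in the bowl at (318,116). I'll grip A now and fit the jars around B numerically.

```bash
python3 - <<'E'
from meas import *
c=dict(np.load('w4.npz')); P=cloud(c); np.set_printoptions(linewidth=200,suppress=True)
def circ(nm,x0,y0,x1,y1,zlo,zhi):
    q=P[y0:y1,x0:x1].reshape(-1,3); q=q[(q[:,2]>zlo)&(q[:,2]<zhi)]
    print(nm,len(q),'circle',*[np.round(v,1) for v in cv2.minEnclosingCircle((q[:,:2]*1000).astype(np.float32))],np.percentile(q[:,2],[5,95]).round(3))
circ('redlid',436,176,500,240,.083,.105); circ('jar2lid',440,250,496,302,.1,.125)
circ('onion',316,240,374,312,.01,.1); circ('tomato',268,236,318,294,.01,.08)
# low obstacles near B, as occupancy map (x right .60-.72, y down from -.33 to -.46), max z per 8mm cell
T=cloud(dict(np.load('top1.npz')))
A=np.concatenate([P.reshape(-1,3),T.reshape(-1,3)])
xs=np.arange(.6,.72,.008); ys=np.arange(-.33,-.47,-.008); print('x',(xs*1000).astype(int))
for y in ys:
    r=[]
    for x in xs:
        k=A[(A[:,0]>=x)&(A[:,0]<x+.008)&(A[:,1]<=y)&(A[:,1]>y-.008)&(A[:,2]<.15)]; r.append(int(np.percentile(k[:,2],90)*1000) if len(k)>1 else -9)
    print(int(y*1000),' '.join('%4d'%v for v in r))
E
```

```text
redlid 2860 circle [ 664.9 -339.4] 28.3 [0.084 0.087]
jar2lid 1413 circle [ 689.5 -399.8] 25.2 [0.102 0.106]
onion 3421 circle [ 602.8 -467.1] 50.1 [0.029 0.071]
tomato 2334 circle [ 541.  -470.6] 41.2 [0.021 0.046]
x [600 608 616 624 632 640 648 656 664 672 680 688 696 704 712]
-330   50    3    0    0   82   86   86   86   86   86   86   86    1  139  143
-338   -9    2    0    0   83   86   86   86   86   86   86   86   -9  140  144
-346   -9    0    0    0   81   86   86   86   86   86   87   86   -9  139  144
-354    1    1    0    0    0   85   86   86   86   86   86   -9   -9  139  144
-362    0    0    0    0    0   50   86   87   86   86   -9   -9   -9  134  144
-370    0    0    0    0    0    0    0    0    0   -9   93   -9   -9  135  144
-378    0    0    0    0   12   22   23   19   94  103  105  104  104  133  144
-386    0    0    0    0   20   26   27   55  102  105  105  105  105  136  143
-394    0    0    0    0   21   26   27   83  104  105  105  105  105  143  145
-402    0    0    0    0   18   25   25   61  104  105  106  105  105  137  106
-410    0    0    0    0    0   20   22   16  103  105  106  105  104  138   96
-418   42   40   -1    1    0    0    0    0    0    0    0   -9   -9  143   -9
-426   54   53   47   17    1   89   88   88   78    0    0    0   -9  127   -9
-434   60   56   52   46   90  104  107  105  109   63    0    0    0  139   -9
-442   65   62   58   49   99  106  108  109  104  106    0    0    0  118   44
-450   81   80   59   52   95  107  109  106  108  104    1    0    0  106   35
-458   75   62   60   50   -9  104  109  108  104   -9   -9    1    0  102   23
-466   66   62   57   51   -9   -9   -9   -9   -9   -9   -9   -9    0  109    0
```

```bash
python3 -m creep '{"translation":[[2,-30,-30],[6,-59,-65],[6,-60,-105],[6,-60,-145],[6,-60,-165]],"yaw":[0,0,0,0,0],"gripper":[120,120,120,120,120]}' 20
python3 -m creep '{"translation":[[0,0,-14],[0,0,-28],[0,0,-28]],"yaw":[0,0,0],"gripper":[120,120,120]}'
```

```text
time_s: 16.1
ee_pos: [0.5354, -0.4225, 0.0122]
eef_rot: [3.142, 0.002, 1.849]
force: [0.4, 1.1, -0.0]
grip_width: 0.05
time_s: 16.35
ee_pos: [0.5354, -0.4226, -0.0154]
eef_rot: [-3.141, 0.001, 1.849]
force: [-0.1, -0.8, 0.5]
grip_width: 0.0499
```

```bash
python3 -m creep '{"translation":[[0,0,0],[0,0,0],[0,0,0],[0,0,0],[0,0,0]],"yaw":[0,0,0,0,0],"gripper":[200,255,255,255,255]}' 20
python3 -m creep '{"translation":[[0,0,10],[0,0,30],[0,0,60],[0,10,85],[2,30,95]],"yaw":[0,0,0,0,0],"gripper":[255,255,255,255,255]}'
```

```text
time_s: 16.77
ee_pos: [0.5355, -0.4227, -0.0152]
eef_rot: [3.141, 0.002, 1.849]
force: [0.8, -0.8, 1.7]
grip_width: 0.0332
time_s: 17.18
ee_pos: [0.5381, -0.3947, 0.0845]
eef_rot: [3.138, 0.006, 1.847]
force: [-0.1, 0.2, 0.1]
grip_width: 0.0337
```

```bash
python3 -m creep '{"translation":[[3,35,0],[8,68,0],[10,83,-20],[10,83,-50],[10,83,-64]],"yaw":[0,0,0,0,0],"gripper":[255,255,255,255,255]}'
python3 -m creep '{"translation":[[0,0,0],[0,0,0],[0,0,0],[0,0,25],[0,0,60]],"yaw":[0,0,0.03,0.13,0.25],"gripper":[130,130,130,130,130]}'
python3 -m creep '{"translation":[[12,-5,30],[34,-22,60],[56,-42,60],[78,-64,60],[89,-80,60]],"yaw":[0.12,0.24,0.36,0.48,0.6],"gripper":[141,141,141,141,141]}'
python3 -m creep '{"translation":[[0,0,0],[0,0,0],[0,0,0],[0,0,0]],"yaw":[0.12,0.24,0.36,0.44],"gripper":[141,141,141,141]}'
python3 - <<'E'
from meas import *
c,o=wrist(); P=cloud(c)
m=cv2.inRange(c['hsv'],(12,110,100),(30,255,255)); n,l,s,ce=cv2.connectedComponentsWithStats(m)
for i in range(1,n):
    if s[i,4]>150: print(s[i],np.median(P[l==i],0).round(3),*[np.percentile(P[l==i],q,axis=0).round(3) for q in(3,97)])
print(o['ee_pos'],o['eef_rot'])
save(c,'w5.png')
E
```

```text
time_s: 17.6
ee_pos: [0.5476, -0.31, 0.0187]
eef_rot: [3.14, 0.005, 1.849]
force: [-1.0, 0.1, -1.0]
grip_width: 0.0342
time_s: 18.02
ee_pos: [0.5466, -0.3097, 0.0785]
eef_rot: [3.141, 0.002, 2.102]
force: [-0.4, -0.9, 0.6]
grip_width: 0.0463
time_s: 18.43
ee_pos: [0.6373, -0.3912, 0.1414]
eef_rot: [-3.141, 0.006, 2.708]
force: [-0.7, -0.3, -0.1]
grip_width: 0.0419
time_s: 18.77
ee_pos: [0.6375, -0.3918, 0.1436]
eef_rot: [-3.14, 0.008, -3.129]
force: [-1.5, -0.4, 0.4]
grip_width: 0.0419
[ 394   19   51   80 2305] [ 0.528 -0.309  0.028] [ 0.501 -0.326  0.021] [ 0.557 -0.293  0.032]
[295 178  37  29 852] [ 0.647 -0.397  0.023] [ 0.637 -0.413  0.013] [ 0.661 -0.382  0.027]
[363 188  40  17 297] [ 0.639 -0.34   0.061] [ 0.635 -0.352  0.049] [ 0.644 -0.323  0.067]
[236 199  37  24 261] [ 0.643 -0.441  0.075] [ 0.64  -0.456  0.067] [ 0.656 -0.431  0.08 ]
[214 215  49  49 978] [ 0.655 -0.454  0.105] [ 0.642 -0.467  0.103] [ 0.678 -0.435  0.106]
[215 336  10  53 281] [ 0.61  -0.414  0.277] [ 0.606 -0.414  0.273] [ 0.617 -0.413  0.278]
[414 336  10  53 263] [ 0.609 -0.37   0.277] [ 0.605 -0.37   0.273] [ 0.616 -0.369  0.278]
[ 249  383  141   16 2058] [ 0.718 -0.39   0.182] [ 0.713 -0.428  0.181] [ 0.724 -0.353  0.183]
[523 385  42  15 577] [ 0.717 -0.262  0.182] [ 0.712 -0.272  0.181] [ 0.723 -0.251  0.184]
[ 0.63748811 -0.39178825  0.14364731] [-3.14006479  0.00757757 -3.1289109 ]
```

```bash
python3 -m creep '{"translation":[[3,-4,-35],[3,-4,-70],[3,-4,-95],[3,-4,-115],[3,-4,-128]],"yaw":[0,0,0,0,0],"gripper":[141,141,141,141,141]}' 20
python3 -m creep '{"translation":[[1,0,-8],[1,0,-16],[1,0,-16]],"yaw":[0,0,0],"gripper":[141,141,141]}'
```

```text
time_s: 19.23
ee_pos: [0.6402, -0.3981, 0.0164]
eef_rot: [-3.136, 0.009, -3.129]
force: [-2.5, -10.0, 7.9]
grip_width: 0.042
time_s: 19.48
ee_pos: [0.6411, -0.3987, 0.0002]
eef_rot: [-3.136, 0.009, -3.13]
force: [-0.3, -4.3, -2.7]
grip_width: 0.0421
```

```bash
python3 -m creep '{"translation":[[0,0,0],[0,0,0],[0,0,0],[0,0,0]],"yaw":[0,0,0,0],"gripper":[255,255,255,255]}' 15
python3 -m creep '{"translation":[[-5,1,2],[-12,3,8],[-18,5,20]],"yaw":[0,0,0],"gripper":[255,255,255]}' 20
```

```text
time_s: 19.82
ee_pos: [0.6414, -0.3986, 0.001]
eef_rot: [-3.135, 0.01, -3.13]
force: [-0.3, 0.4, 1.4]
grip_width: 0.0326
time_s: 20.07
ee_pos: [0.6222, -0.3929, 0.0198]
eef_rot: [-3.137, 0.008, -3.13]
force: [-1.2, 0.2, -0.1]
grip_width: 0.0325
```

```bash
python3 -m creep '{"translation":[[-4,0,25],[-10,5,55],[-22,20,75],[-45,45,75],[-66,70,75]],"yaw":[0,0,0,0,0],"gripper":[255,255,255,255,255]}'
python3 -m creep '{"translation":[[-20,24,0],[-28,36,-10],[-28,36,-40],[-28,36,-66],[-28,36,-68]],"yaw":[0,0,0,0,0],"gripper":[255,255,255,255,255]}'
python3 -m creep '{"translation":[[0,0,0],[0,0,0],[0,0,0],[0,0,20],[-8,10,55]],"yaw":[0,0,0,0,0],"gripper":[120,120,120,120,120]}'
python3 -m creep '{"translation":[[-15,30,15],[-30,64,30],[-45,98,35],[-55,134,35],[-65,170,35]],"yaw":[0,0,0,0,0],"gripper":[120,120,120,120,120]}'
python3 - <<'E'
from meas import *
c=cam('top'); P=cloud(c)
m=cv2.inRange(c['hsv'],(14,100,100),(30,255,255)); k=np.zeros_like(m); k[160:235,400:480]=255; m&=k
n,l,s,ce=cv2.connectedComponentsWithStats(m)
for i in range(1,n):
    if s[i,4]>8: print(s[i],ce[i].round(1),np.median(P[l==i],0).round(3))
k=(P[...,2]>.044)&(P[...,2]<.058); k[:180]=0;k[232:]=0;k[:,:405]=0;k[:,458:]=0
print('bowl',cv2.minEnclosingCircle((P[k][:,:2]*1000).astype(np.float32)))
kk=np.zeros((400,640),np.uint8);kk[182:230,406:456]=1
i=cv2.resize(cv2.cvtColor(c['pixels'],cv2.COLOR_RGB2BGR)[80:280,220:500],None,fx=2.8,fy=2.8,interpolation=cv2.INTER_CUBIC); cv2.imwrite('pics/t2.png',i)
E
```

```text
time_s: 20.48
ee_pos: [0.5553, -0.3224, 0.0962]
eef_rot: [-3.136, 0.01, -3.131]
force: [1.0, -0.7, -0.8]
grip_width: 0.032
time_s: 20.9
ee_pos: [0.525, -0.2848, 0.0244]
eef_rot: [-3.139, 0.005, -3.131]
force: [-0.3, 0.1, -0.9]
grip_width: 0.0322
time_s: 21.32
ee_pos: [0.5164, -0.2751, 0.0783]
eef_rot: [-3.141, 0.002, -3.131]
force: [-0.1, -1.2, 0.5]
grip_width: 0.0499
time_s: 21.73
ee_pos: [0.4512, -0.1041, 0.1152]
eef_rot: [-3.14, 0.005, -3.132]
force: [0.9, 0.4, 0.0]
grip_width: 0.0494
[459 160  10   4  20] [463.4 161.6] [ 0.673 -0.395  0.104]
[473 160   7  12  40] [475.8 165.2] [ 0.663 -0.438  0.103]
[432 163  11  13  40] [436.1 170.2] [ 0.649 -0.315  0.059]
[468 165   8   9  28] [470.8 169.6] [ 0.651 -0.431  0.073]
[419 198  18  18 175] [428.1 205.9] [ 0.532 -0.296  0.029]
[474 205   6   7  15] [476.3 208. ] [ 0.523 -0.455  0.044]
[400 210   8  14  59] [403.2 215.2] [ 0.455 -0.133  0.434]
[405 212   9  23 107] [409.3 223.4] [ 0.431 -0.146  0.446]
[400 225   4   6  13] [401.1 227.5] [ 0.424 -0.127  0.435]
bowl ((529.1132202148438, -302.3616943359375), 77.70419311523438)
```

All three potatoes are now in the bowl: one 175-px blob at (.532,−.296), against 55–75 px for each before, and the bowl has not moved. Next I'll park the red pan.

```bash
python3 -m creep '{"translation":[[-10,40,0],[-22,80,0],[-36,120,0],[-48,160,0],[-56,196,0]],"yaw":[-0.04,-0.08,-0.12,-0.16,-0.177],"gripper":[120,120,120,120,120]}'
python3 -m creep '{"translation":[[-7,20,0],[-14,40,0],[-14,45,0],[-14,45,0]],"yaw":[0,0,0,0],"gripper":[120,120,120,120]}'
python3 - <<'E'
from meas import *
c,o=wrist(); P=cloud(c); m=blob(c,(0,150,90),(6,255,255),(0,0,640,400)); m&=(P[...,2]<.05)
print(*axis(c,m,.031),np.median(P[m],0).round(4),o['ee_pos'],o['eef_rot'])
E
python3 t1.py
```

```text
time_s: 22.2
ee_pos: [0.3934, 0.0966, 0.1162]
eef_rot: [3.141, 0.006, 2.973]
force: [1.1, 1.8, -0.3]
grip_width: 0.05
time_s: 22.53
ee_pos: [0.3799, 0.1424, 0.1172]
eef_rot: [3.14, 0.008, 2.975]
force: [0.5, 0.5, -0.3]
grip_width: 0.0499
[0.3934 0.1366] -8.9 (395, 136) (17, 65) [0.3926 0.1367 0.032 ] [0.3798825  0.14240938 0.11720206] [3.14031805 0.00823385 2.97509682]
tcp [0.38   0.1416 0.1169] F [ 0.6 -0.5 -0.8] M [-0.02  0.    0.02] grip s -0.016 0.048 z at tcp 0.0314 nose-down deg -0.7 1360
```

```bash
python3 -m creep '{"translation":[[-1,-3,-35],[-1,-3,-70],[-1,-3,-100],[-1,-3,-118],[-1,-3,-127]],"yaw":[0,0,0,0,0],"gripper":[120,120,120,120,120]}' 60
python3 -m creep '{"translation":[[0,0,0],[0,0,0],[0,0,0],[0,0,0],[0,0,0]],"yaw":[0,0,0,0,0],"gripper":[255,255,255,255,255]}'
python3 -m creep '{"translation":[[0,0,0],[0,0,0],[0,0,5],[0,0,15],[0,0,22]],"yaw":[0,0,0,0,0],"gripper":[255,255,255,255,255]}'
python3 t1.py
```

```text
time_s: 23.05
ee_pos: [0.3784, 0.1366, -0.0123]
eef_rot: [-3.141, 0.005, 2.971]
force: [0.9, -0.2, -0.2]
grip_width: 0.0499
time_s: 23.47
ee_pos: [0.379, 0.1367, -0.0114]
eef_rot: [3.141, 0.006, 2.971]
force: [0.0, 0.2, -0.6]
grip_width: 0.0199
time_s: 23.88
ee_pos: [0.379, 0.1368, 0.0114]
eef_rot: [3.141, 0.006, 2.971]
force: [0.2, -0.3, -2.3]
grip_width: 0.0174
tcp [0.379  0.1368 0.0114] F [ 0.2 -0.3 -2.3] M [ 0.06  0.13 -0.02] grip s -0.016 0.043 z at tcp 0.0542 nose-down deg -0.7 3052
```

```bash
python3 -m creep '{"translation":[[-1,-8,3],[-3,-19,4],[20,-23,4],[55,-29,4],[90,-35,4]],"yaw":[0,0,0,0,0],"gripper":[255,255,255,255,255]}'
python3 t1.py
cat > g.py <<'E'
from h import *
O=np.array([.7347,.0574]); a=np.radians(-9.6); X=np.array([np.cos(a),np.sin(a)]); Y=np.array([-X[1],X[0]])
def g(p): d=np.asarray(p)[:2]-O; return (d@X*1000).round(1),(d@Y*1000).round(1)
if __name__=='__main__':
    o=ctrl.get_obs(); print('grill frame tcp',g(o['ee_pos']),o['ee_pos'].round(4),'heading',np.degrees(o['eef_rot'][2]).round(1)-180)
E
python3 g.py
```

```text
time_s: 24.35
ee_pos: [0.4706, 0.1011, 0.0167]
eef_rot: [3.141, 0.008, 2.972]
force: [-0.5, 0.3, -1.1]
grip_width: 0.0169
tcp [0.4706 0.1011 0.0167] F [-0.5  0.3 -1.1] M [0.06 0.14 0.04] grip s -0.016 0.042 z at tcp 0.0594 nose-down deg -0.8 3003
grill frame tcp (np.float64(-261.8), np.float64(-0.9)) [0.4764 0.1002 0.0172] heading -9.800000000000011
```

```bash
python3 -m creep '{"translation":[[20,-3,-2],[45,-8,-3],[70,-12,-3],[90,-15,-3],[104,-18,-3]],"yaw":[0,0,0,0,0],"gripper":[255,255,255,255,255]}'
python3 t1.py; python3 g.py
```

```text
time_s: 24.82
ee_pos: [0.5817, 0.0812, 0.014]
eef_rot: [3.14, 0.012, 2.97]
force: [-0.7, -0.3, -2.2]
grip_width: 0.0172
tcp [0.5817 0.0812 0.014 ] F [-0.7 -0.3 -2.2] M [ 0.1   0.13 -0.01] grip s -0.017 0.042 z at tcp 0.0567 nose-down deg -1.0 3020
grill frame tcp (np.float64(-153.3), np.float64(-2.3)) [0.5831 0.0807 0.0141] heading -9.900000000000006
```

```bash
python3 -m creep '{"translation":[[5,-1,0],[9,-1,0],[9,-1,-3],[9,-1,-7],[9,-1,-10]],"yaw":[0,0,0,0,0],"gripper":[255,255,255,255,255]}'
python3 t1.py; python3 g.py
```

```text
time_s: 25.28
ee_pos: [0.5915, 0.0798, 0.0036]
eef_rot: [3.14, 0.013, 2.97]
force: [-0.9, -1.1, -1.5]
grip_width: 0.0177
tcp [0.5915 0.0798 0.0036] F [-0.9 -1.1 -1.5] M [-0.01  0.13  0.01] grip s -0.016 0.042 z at tcp 0.0462 nose-down deg -1.0 3024
grill frame tcp (np.float64(-145.2), np.float64(-1.9)) [0.5912 0.0798 0.003 ] heading -9.800000000000011
```

```bash
python3 -m creep '{"translation":[[0,0,-1],[0,0,-1],[0,0,-1],[0,0,-1],[0,0,-1]],"yaw":[0,0,0,0,0],"gripper":[120,120,120,120,120]}'
python3 -m creep '{"translation":[[-20,3,0],[-45,7,0],[-60,10,25],[-60,10,60],[-60,10,95]],"yaw":[0,0,0,0,0],"gripper":[120,120,120,120,120]}'
python3 - <<'E'
from meas import *; from g import g
c,o=wrist(); P=cloud(c); m=blob(c,(0,150,90),(6,255,255),(0,0,640,400)); q=P[m]; q=q[q[:,2]<.06]
r=axis(c,m,.046); print(r,np.median(q,0).round(4),'grip mid in grill',g(np.array(r[2])/1000),'want x -126')
s=np.array([g(p)[0] for p in q]); print('ends',np.percentile(s,[1,99]),'slope deg',np.degrees(np.arctan(np.polyfit(s/1000,q[:,2],1)[0])).round(1),'z',q[:,2].mean().round(4))
for nm,lo,hi in(('blue',(110,120,60),(130,255,255)),('yellow',(22,150,120),(32,255,255))):
    k=blob(c,lo,hi,(0,0,640,400)); k&=abs(P[...,2]-.093)<.012; s=np.array([g(p) for p in P[k]]); print(nm,k.sum(),np.percentile(s[:,0],[1,99]),s[:,1].mean().round(1),P[k][:,2].max().round(3))
save(c,'w6.png'); c=cam('side'); i=cv2.resize(cv2.cvtColor(c['pixels'],cv2.COLOR_RGB2BGR)[140:290,180:380],None,fx=4,fy=4,interpolation=cv2.INTER_CUBIC); cv2.imwrite('pics/s4.png',i)
E
```

```text
time_s: 25.75
ee_pos: [0.5913, 0.0798, 0.0022]
eef_rot: [3.14, 0.012, 2.97]
force: [0.9, 0.6, 1.0]
grip_width: 0.0472
time_s: 26.17
ee_pos: [0.5302, 0.09, 0.0983]
eef_rot: [3.14, 0.011, 2.97]
force: [0.5, 0.7, 0.0]
grip_width: 0.0495
(array([0.6054, 0.078 ], dtype=float32), np.float32(-8.5), (606, 78), (17, 67)) [0.6053 0.078  0.046 ] grip mid in grill (np.float64(-130.3), np.float64(-1.2)) want x -126
ends [-160.7    -97.412] slope deg -2.3 z 0.0451
blue 87 [-157.814 -155.188] 98.8 0.092Traceback (most recent call last):
  File "<stdin>", line 6, in <module>
  File "meas.py", line 7, in blob
    n,l,s,ce=cv2.connectedComponentsWithStats(m); i=1+np.argmax(s[1:,4]); return l==i
                                                      ~~~~~~~~~^^^^^^^^^
    return _wrapfunc(a, 'argmax', axis=axis, out=out, **kwds)
    return bound(*args, **kwds)
ValueError: attempt to get argmax of an empty sequence
```

```bash
cat > flat.py <<'E'
from meas import *; from g import g
def flat(lo,hi,zmax,zmin=0):
    c,o=wrist(); P=cloud(c); m=cv2.inRange(c['hsv'],lo,hi)>0; q=P[m&(P[...,2]<zmax)&(P[...,2]>zmin)]
    s=np.array([g(p) for p in q]); y0=np.median(s[:,1]); x0=np.percentile(s[:,0],1); k=(abs(s[:,1]-y0)<5)&(s[:,0]>x0+10)
    for a in np.arange(x0+10,x0+66,8):
        b=k&(s[:,0]>=a)&(s[:,0]<a+8)
        if b.sum()>5: print(int(a),b.sum(),(np.median(q[b][:,2])*1000).round(1),end=' | ')
    p=np.polyfit(s[k][:,0],q[k][:,2]*1000,1); print('\nend x',x0,'y',y0.round(1),'slope deg',np.degrees(np.arctan(p[0])).round(2),'z mid',np.polyval(p,x0+36).round(1),'pan x off home',(x0+161).round(1))
    return c
E
python3 - <<'E'
from flat import *
c=flat((0,150,90),(6,255,255),.06,.03)
c=cam('side'); i=cv2.resize(cv2.cvtColor(c['pixels'],cv2.COLOR_RGB2BGR)[140:290,180:380],None,fx=4,fy=4,interpolation=cv2.INTER_CUBIC); cv2.imwrite('pics/s4.png',i)
E
```

```text
end x -342.671 y -8.3 slope deg 0.8 z mid 43.1 pan x off home -181.7
```

```bash
sed -i 's/    s=np.array(\[g(p) for p in q\]); y0/    s=np.array([g(p) for p in q]); w=(s[:,0]>-185)\&(abs(s[:,1])<40); s=s[w]; q=q[w]; y0/' flat.py
python3 - <<'E'
from flat import *
flat((0,150,90),(6,255,255),.06,.03)
E
```

```text
-150 105 46.4 | -142 109 46.5 | -134 102 46.5 | -126 98 46.6 | -118 90 46.5 | -110 91 46.6 | -102 59 46.6 | 
end x -160.9 y -1.1 slope deg 0.22 z mid 46.5 pan x off home 0.1
```

The red pan is parked: level (0.2°), on home x (+0.1 mm), grip top at 46.5 mm against 47 nominal. Now to the green pan.

```bash
python3 -m creep '{"translation":[[-16,34,5],[-32,68,10],[-48,104,15],[-64,140,15],[-80,176,15]],"yaw":[0.1,0.2,0.3,0.4,0.5],"gripper":[120,120,120,120,120]}'
python3 -m creep '{"translation":[[-15,36,0],[-20,58,0],[-20,58,0],[-20,58,0]],"yaw":[0.1,0.115,0.115,0.115],"gripper":[120,120,120,120]}'
python3 - <<'E'
from meas import *
c,o=wrist(); P=cloud(c); m=blob(c,(45,110,40),(80,255,255),(0,0,640,400)); 
print(*axis(c,m,.032),np.median(P[m],0).round(4),o['ee_pos'],o['eef_rot']); save(c,'w7.png')
E
```

```text
time_s: 26.78
ee_pos: [0.4503, 0.2671, 0.1119]
eef_rot: [3.14, 0.013, -2.809]
force: [1.2, 0.3, 0.2]
grip_width: 0.0494
time_s: 27.12
ee_pos: [0.4294, 0.3255, 0.1103]
eef_rot: [3.14, 0.01, -2.692]
force: [1.0, 0.1, -0.9]
grip_width: 0.0493
[0.428  0.3224] 25.3 (429, 323) (65, 17) [0.4272 0.3223 0.0319] [0.42938676 0.32550501 0.11027384] [ 3.13999888  0.01014004 -2.69196669]
```

```bash
python3 -m creep '{"translation":[[0,-3,-35],[0,-3,-70],[0,-3,-95],[0,-3,-112],[0,-3,-120]],"yaw":[0,0,0,0,0],"gripper":[120,120,120,120,120]}' 60
python3 -m creep '{"translation":[[0,0,0],[0,0,0],[0,0,0],[0,0,0],[0,0,0]],"yaw":[0,0,0,0,0],"gripper":[255,255,255,255,255]}'
python3 -m creep '{"translation":[[0,0,0],[0,0,0],[0,0,3],[0,0,8],[0,0,15]],"yaw":[0,0,0,0,0],"gripper":[255,255,255,255,255]}'
sed 's/(0,150,90),(6,255,255)/(45,110,40),(80,255,255)/' t1.py > t2.py; python3 t2.py
```

```text
time_s: 27.58
ee_pos: [0.4292, 0.3196, -0.0123]
eef_rot: [3.141, 0.006, -2.696]
force: [0.3, 0.1, -0.4]
grip_width: 0.0496
time_s: 28.0
ee_pos: [0.4296, 0.3199, -0.0114]
eef_rot: [3.14, 0.008, -2.696]
force: [-0.3, 0.1, 0.5]
grip_width: 0.0201
time_s: 28.42
ee_pos: [0.4293, 0.3197, 0.0038]
eef_rot: [3.141, 0.007, -2.696]
force: [-0.2, 0.3, -2.1]
grip_width: 0.0173
tcp [0.4293 0.3197 0.0038] F [-0.2  0.3 -2.1] M [-0.02  0.18 -0.01] grip s -0.031 0.034 z at tcp 0.0467 nose-down deg -0.5 4114
```

```bash
python3 -m creep '{"translation":[[-4,-4,12],[-10,-20,28],[-17,-45,44],[-23,-75,56],[-29,-105,60]],"yaw":[0,-0.07,-0.15,-0.23,-0.31],"gripper":[255,255,255,255,255]}'
python3 -m creep '{"translation":[[0,-28,0],[0,-55,0],[0,-80,0],[0,-96,0],[0,-101,0]],"yaw":[-0.09,-0.17,-0.24,-0.29,-0.303],"gripper":[255,255,255,255,255]}'
python3 t2.py; python3 g.py
```

```text
time_s: 28.88
ee_pos: [0.4013, 0.2147, 0.0674]
eef_rot: [3.139, 0.012, -3.009]
force: [0.4, -0.5, -1.4]
grip_width: 0.0177
time_s: 29.3
ee_pos: [0.4014, 0.112, 0.0679]
eef_rot: [3.139, 0.013, 2.967]
force: [-0.2, 0.2, -1.9]
grip_width: 0.0172
tcp [0.4014 0.112  0.0679] F [-0.2  0.2 -1.9] M [0.03 0.23 0.04] grip s -0.031 0.034 z at tcp 0.1109 nose-down deg -0.9 4114
grill frame tcp (np.float64(-337.7), np.float64(-1.3)) [0.4015 0.1124 0.0679] heading -9.900000000000006
```

```bash
python3 -m creep '{"translation":[[12,-1,-1],[35,-5,-3],[60,-9,-4],[80,-12,-4],[89,-14,-4]],"yaw":[0.004,0.004,0.004,0.004,0.004],"gripper":[255,255,255,255,255]}'
python3 t2.py; python3 g.py
```

```text
time_s: 29.77
ee_pos: [0.4924, 0.099, 0.0639]
eef_rot: [3.139, 0.014, 2.974]
force: [0.1, 0.3, -2.1]
grip_width: 0.0177
tcp [0.4924 0.099  0.0639] F [ 0.1  0.3 -2.1] M [ 0.16  0.16 -0.05] grip s -0.032 0.034 z at tcp 0.1068 nose-down deg -0.9 4116
grill frame tcp (np.float64(-245.7), np.float64(0.3)) [0.4925 0.0987 0.0639] heading -9.599999999999994
```

```bash
python3 -m creep '{"translation":[[18,-3,0],[42,-7,0],[66,-11,0],[88,-15,0],[102,-17,0]],"yaw":[0,0,0,0,0],"gripper":[255,255,255,255,255]}'
python3 t2.py; python3 g.py
```

```text
time_s: 30.23
ee_pos: [0.5953, 0.0822, 0.0638]
eef_rot: [3.139, 0.013, 2.975]
force: [-0.4, 0.0, -2.9]
grip_width: 0.0175
tcp [0.5953 0.0822 0.0638] F [-0.4  0.  -2.9] M [ 0.07  0.2  -0.02] grip s -0.032 0.085 z at tcp 0.1066 nose-down deg -0.5 4111
grill frame tcp (np.float64(-140.2), np.float64(1.1)) [0.5966 0.0819 0.0638] heading -9.599999999999994
```

```bash
python3 -m creep '{"translation":[[5,-1,0],[11,-2,0],[11,-2,-4],[11,-2,-8],[11,-2,-12]],"yaw":[0,0,0,0,0],"gripper":[255,255,255,255,255]}'
python3 t2.py; python3 g.py
```

```text
time_s: 30.7
ee_pos: [0.607, 0.0801, 0.0513]
eef_rot: [3.139, 0.014, 2.975]
force: [-0.1, -0.2, -2.0]
grip_width: 0.017
tcp [0.607  0.0801 0.0513] F [-0.1 -0.2 -2. ] M [ 0.04  0.19 -0.  ] grip s -0.031 0.034 z at tcp 0.0942 nose-down deg -0.9 4114
grill frame tcp (np.float64(-129.9), np.float64(1.0)) [0.6067 0.0801 0.0505] heading -9.599999999999994
```

```bash
python3 -m creep '{"translation":[[0,0,-1],[0,0,-1],[0,0,-1],[0,0,-1],[0,0,-1]],"yaw":[0,0,0,0,0],"gripper":[120,120,120,120,120]}'
python3 -m creep '{"translation":[[-8,1,15],[-25,4,40],[-45,7,70],[-60,10,90],[-75,12,105]],"yaw":[0,0,0,0,0],"gripper":[120,120,120,120,120]}'
python3 -m creep '{"translation":[[-30,0,10],[-55,0,20],[-70,0,25],[-70,0,25],[-70,0,25]],"yaw":[0,0,0,0,0],"gripper":[120,120,120,120,120]}'
python3 - <<'E'
from flat import *
print('green');c=flat((45,110,40),(80,255,255),.11,.07)
print('red');flat((0,150,60),(6,255,255),.06,.03)
P=cloud(c)
for nm,lo,hi in(('blue',(105,110,40),(130,255,255)),('yellow',(22,130,80),(35,255,255))):
    k=(cv2.inRange(c['hsv'],lo,hi)>0)&(abs(P[...,2]-.093)<.012); s=np.array([g(p) for p in P[k]]); print(nm,k.sum(),np.percentile(s[:,0],[1,99]),s[:,1].mean().round(1),P[k][:,2].max().round(3))
print(ctrl.get_obs()['ee_pos'])
c=cam('side'); i=cv2.resize(cv2.cvtColor(c['pixels'],cv2.COLOR_RGB2BGR)[140:290,180:380],None,fx=4,fy=4,interpolation=cv2.INTER_CUBIC); cv2.imwrite('pics/s5.png',i)
m=cv2.inRange(c['hsv'],(5,90,40),(16,255,255)); P=cloud(c)
n,l,s,ce=cv2.connectedComponentsWithStats(m)
for j in range(1,n):
    p=np.median(P[l==j],0)
    if s[j,4]>5 and .4<p[0]<.8 and -.1<p[1]<.45 and p[2]<.2: print('brown',s[j,4],ce[j].round(),p.round(3),g(p))
E
```

```text
time_s: 31.17
ee_pos: [0.6069, 0.0801, 0.0498]
eef_rot: [3.139, 0.013, 2.975]
force: [0.0, 0.3, 0.1]
grip_width: 0.0472
time_s: 31.58
ee_pos: [0.5316, 0.0923, 0.1572]
eef_rot: [3.138, 0.016, 2.975]
force: [1.1, -0.0, -0.5]
grip_width: 0.0499
time_s: 32.0
ee_pos: [0.4619, 0.0924, 0.1828]
eef_rot: [3.138, 0.018, 2.975]
force: [0.1, 0.2, 0.3]
grip_width: 0.0498
green
-151 78 94.4 | -143 68 94.4 | -135 69 94.5 | -127 11 94.3 | 
end x -161.011 y 0.7 slope deg -0.31 z mid 94.4 pan x off home -0.0
red
-151 58 46.4 | -143 52 46.5 | -135 14 46.4 | 
end x -161.3 y -2.2 slope deg 0.27 z mid 46.5 pan x off home -0.3Traceback (most recent call last):
  File "<stdin>", line 6, in <module>
IndexError: too many indices for array: array is 1-dimensional, but 2 were indexed
```

Green and red both sit at home and level. One last look confirms the mushrooms, the blue and yellow pans, the potatoes and the other objects.

```bash
python3 - <<'E'
from meas import *; from g import g
T=cam('top'); PT=cloud(T); c=cam('side'); P=cloud(c)
a=cv2.resize(cv2.cvtColor(T['pixels'],cv2.COLOR_RGB2BGR)[95:275,200:500],(500,300),interpolation=cv2.INTER_CUBIC)
b=cv2.resize(cv2.cvtColor(c['pixels'],cv2.COLOR_RGB2BGR)[150:270,195:395],(500,300),interpolation=cv2.INTER_CUBIC)
cv2.imwrite('pics/end.png',np.vstack([a,b]))
for n,lo,hi,roi in [('blue',(110,120,60),(130,255,255),(280,155,305,190)),('yellow',(22,130,100),(35,255,255),(340,165,365,200)),('timer',(0,150,100),(12,255,255),(325,238,360,266))]:
    m=cv2.inRange(T['hsv'],lo,hi); k=np.zeros_like(m); k[roi[1]:roi[3],roi[0]:roi[2]]=255
    if (m&k).any(): m=blob(T,lo,hi,roi); print(n,m.sum(),np.median(PT[m],0).round(3))
    else: print(n,'hidden')
m=cv2.inRange(c['hsv'],(5,90,40),(16,255,255)); n,l,s,ce=cv2.connectedComponentsWithStats(m)
for j in range(1,n):
    p=np.median(P[l==j],0)
    if s[j,4]>4 and .4<p[0]<.8 and -.1<p[1]<.45 and p[2]<.2: print('brown',s[j,4],ce[j].round(),p.round(3),g(p))
E
```

```text
blue 80 [0.627 0.179 0.095]
yellow 80 [ 0.594 -0.02   0.093]
timer 135 [ 0.367 -0.001  0.05 ]
brown 90 [278. 209.] [0.677 0.086 0.078] (np.float64(-61.8), np.float64(18.7))
brown 45 [308. 224.] [0.599 0.072 0.035] (np.float64(-136.6), np.float64(-8.4))
brown 33 [289. 239.] [ 0.645  0.097 -0.   ] (np.float64(-94.9), np.float64(24.6))
brown 56 [345. 246.] [ 0.494  0.111 -0.   ] (np.float64(-246.7), np.float64(12.9))
brown 2415 [236. 287.] [0.664 0.442 0.071] (np.float64(-134.0), np.float64(367.0))
brown 7 [303. 243.] [ 0.606  0.112 -0.   ] (np.float64(-136.3), np.float64(32.5))
brown 6 [325. 249.] [ 0.546  0.137 -0.   ] (np.float64(-199.7), np.float64(46.7))
brown 25 [360. 254.] [0.458 0.143 0.   ] (np.float64(-287.4), np.float64(38.4))
brown 8 [372. 253.] [ 0.426  0.137 -0.   ] (np.float64(-317.9), np.float64(26.7))
brown 9 [377. 253.] [ 0.413  0.132 -0.001] (np.float64(-329.3), np.float64(20.4))
brown 14 [269. 256.] [0.675 0.193 0.   ] (np.float64(-81.2), np.float64(123.7))
brown 9 [321. 255.] [ 0.55   0.168 -0.   ] (np.float64(-200.9), np.float64(78.5))
brown 7 [346. 255.] [ 0.489  
[... 1806 characters left out ...]
.546 0.376 0.   ] (np.float64(-238.8), np.float64(282.7))
brown 9 [303. 313.] [0.555 0.391 0.001] (np.float64(-232.5), np.float64(298.8))
brown 9 [338. 315.] [0.489 0.385 0.   ] (np.float64(-297.3), np.float64(281.9))
brown 37 [173. 320.] [0.791 0.448 0.   ] (np.float64(-9.7), np.float64(395.0))
brown 6 [310. 315.] [0.541 0.394 0.001] (np.float64(-247.5), np.float64(299.7))
brown 41 [302. 321.] [0.554 0.412 0.   ] (np.float64(-237.7), np.float64(319.7))
brown 18 [336. 326.] [0.49  0.419 0.001] (np.float64(-301.7), np.float64(315.3))
brown 20 [310. 329.] [0.536 0.432 0.   ] (np.float64(-258.8), np.float64(336.2))
brown 17 [328. 330.] [0.502 0.43  0.   ] (np.float64(-291.3), np.float64(328.4))
```

View pics/end.png

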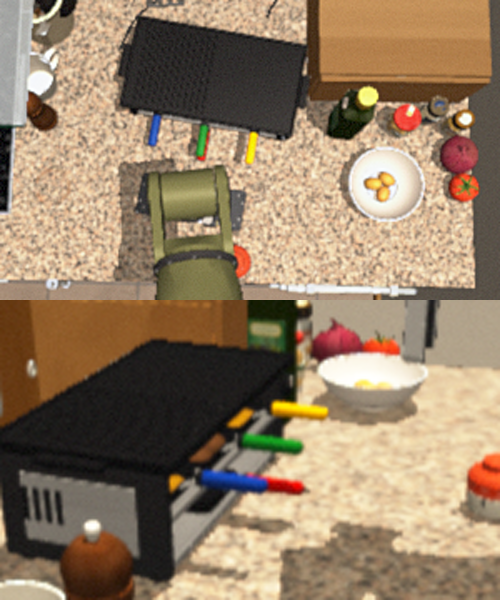

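The final picture shows three potatoes in the bowl at (380,185). In the side view the green grip (272,443) is above the red one (285,486), brown caps show in the green pan at (208,448), and no caps lie on the worktop. Blue, yellow and the bowl are where they were. Handing in.

```bash
python3 -c "
from station import ctrl
print(ctrl.hand_in()); print(ctrl.get_obs()['time_s'])"
```

```text
the job is handed in; nothing more can be done
None
the job is handed in; nothing more can be done
```

I handed the job in at about 32 s of the 72 s. All three potatoes are in the bowl, the red pan is parked empty on the lower deck, and the green pan with its mushrooms is in the middle bay of the upper shelf.

**Last checks**
- **Red pan:** on home in depth to 0.3 mm and level to 0.3°; its grip top read 46.5 mm against 47 mm expected.
- **Green pan:** on home in depth, to the reading's resolution, and level to 0.3°; its grip top read 94.4 mm against 95 mm expected.
- **Potatoes and bowl:** three potatoes show in the bowl in the last picture. The bowl was within 0.5 mm of its starting place when measured after the last potato went in.
- **Blue and yellow pans:** both unmoved to within about 1 mm.
- **Robot:** the gripper was clear of everything at hand-in.

**What went wrong or disagreed**
- **First grasp missed:** the gripper closed on nothing. The cameras showed the real grasp point about 36 mm above the height the robot reports, so I corrected for that from then on.
- **Potatoes rolled out:** tipping the pan by loosening the grip left only one potato in the bowl. I laid the pan down, picked the other two off the worktop with the gripper and put them in the bowl. Reaching the second one, between the jars, a finger brushed something at about 10 N.

**Not fully confirmed**
- **Mushrooms:** only some caps were visible under the grill. I saw none on the worktop, so I take all three to be in the pan.
- **Timer:** it was partly hidden behind the arm. Its visible part is where it was, and I never touched it knowingly.
- **Bottle and pepper mill:** they stand upright in the last picture, but I did not measure them again.

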